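Clamp a pantry jar in a jar chuck, lock its quarter-turn lid, and stock the door rack

ROBOT

A 6-joint arm with a two-finger parallel gripper is mounted at the origin on the work surface. World frame = base frame: x ahead of the robot, y to its left, z up, the work surface at z = 0. Lengths are in mm, angles in rad, forces in N, time in s.
With the tool pointing down it reaches from about 275 to 750 mm from the base axis. Payload 10.2 kg.
Tool frame: the origin (TCP) lies at the very end of the fingers, on their centre line; the grasp point (between the pads) lies 19 mm behind it; z points along the fingers, y is the line along which they close (so a half turn about z gives the same grasp; the last joint's range is limited). The gripper opens to 85 mm and grips with 20 to 120 N. Pads are 22 mm wide; open, the fingers measure 114 mm over their backs; the gripper's body (76 mm by 85 mm) begins 54 mm behind the grasp point. The pads swing forward as they close: fully open they stand 13 mm farther back than shut.
Start: joints at [-0.223, 0.313, 1.498, -0, 1.331, -0.223], TCP at [525.006, -0.013, 231.294] pointing down, gripper open.
Joint ranges: [-2.94, 2.94], [-0.97, 2.17], [0.19, 2.56], [-1.23, 4.37], [0.02, 3.11], [-2.88, 2.88]. Speed limits (rad/s): [2.39, 2.39, 3.01, 3.14, 3.14, 3.14].

INTERFACE

Orientations are given as a unit quaternion [w, x, y, z].
In Python, from rig import telemetry, optics, ctrl gives the robot as it stands.
- The arm moves only by the tool servo_tool, never from a script. Its argument "deltas" is a list of rows, each a list of 3 entries, a list of its own where there are three numbers: the shift along the tool's x, y, z in units of 20 cm (1.0 is 20 cm), then the turn, a rotation vector about the tool's x, y, z in units of 90 degrees (1.0 is 90 degrees), then the opening, from 0 (shut) to 1 (fully open). A call has 1 to 8 rows; each row shifts and turns the commanded pose from where the row before left it, along the tool's axes as they then stand; what a row does not reach is not made up. A row lasts 1/10 s, in which the tool goes at most 50 mm and 8.59 degrees, less where a joint would pass 70% of its speed; a pose out of reach is approached as far as the arm can. A call with a number of a shift or a turn outside -1 to 1 is refused whole. A call with a gripper value outside its range is refused whole. The fingers move at their own pace and stop on an object; "squeeze" is the grip in N (left out, the last holds). Time passes only in rows, so rows that do not move let the fingers close. It gives the time, the measured TCP pose, the force, the opening and the grip force at its end, in the units of the state.
- telemetry.sense(): the state, without advancing time (a new reading comes with each control period).
- optics.capture(name): name is "scene" or "side" or "wrist"; returns the picture (420x560x3 uint8, blue, green, red); there is no depth.
- optics.camera_model(name): a dict with "vfov" (degrees; the focal length in pixels is half the picture's height over the tangent of half this angle, whatever the lens; pixels are square), "cx", "cy" (the principal point, pixels), "R" (3x3) and "t" (3): a world point X has camera coordinates R X + t; the wrist camera has in their place "mount" (4x4, takes a point from camera to tool coordinates, whose origin is the TCP and whose axes are the flange's). Camera axes: x right, y down, z forward; pixel columns grow to the right and rows downward; lengths in mm; the calibration is good to about 2 mm. A picture is of the moment at which its call begins: read the wrist's pose just before it. camera_model takes no time and is no camera call.
- ctrl.finish_job(): hands the job in; it is judged then, once.
The state is a dict: "time_s": time; "joints": joint angles; "dq": joint speeds; "tau": joint torques, N m; "eef_pos": TCP position; "ee_rot": TCP orientation; "force": force on the tool from outside, world axes, zero at the start; "wrist_torque": the same for the moment, N m; "grip_width": opening from 0.0 (shut) to 1.0 (fully open); "grip_force": force on a finger pad.
Only numpy, scipy, OpenCV 4.12 (cv2) and the standard library are available. Lean on these libraries where they do the work, as an engineer would, in place of code of your own. Each camera call takes 0.05 s, during which the arm holds its last target. There are 200 camera calls.

TASK

Stand the open jar in the jar chuck and turn the chuck's ring until the three jaws grip the glass, let go of the ring, then fit the red lid: line up its lugs with the slots in the jar's collar, press it right down and twist it a quarter turn clockwise to lock while the chuck holds the jar. Turn the ring back so that the jaws are wide open, and stand the lidded jar and every spare closed jar upright in the chrome rack, one to each empty pocket, leaving the jars already there and the butter dish alone.

Things in the scene. Friction and masses are not known exactly. Their poses are not given: they have to be found in the camera images.
- chuck_floor (a point): Centre of the floor of the jar chuck, where the jar stands; 16 mm above the table, z up. The chuck is a fixed round aluminium fixture 212 mm across with a dark knurled ring (top 14 mm above the table) and three steel jaws at 0, 120 and 240 degrees from this frame's x axis, 22 mm wide, tops 49 mm above the table. Wide open, their white nylon faces are 44 mm from the axis.
- sleeve (a joint): Angle of the chuck ring, rad: 0 = jaws wide open, grows as the ring turns CLOCKWISE seen from above, limit 1.6. Each jaw moves in 12 mm per rad and meets the jar (30 mm radius) at about 1.17. Friction 0.8 N m (about 9 N at a post), so the ring stays where it is left. Once the jaws touch, push on with 15 to 20 N at a post in all so that they grip.
- post0 (a point): Point on one of the three identical upright black round posts on the chuck ring (16 mm diameter, from 14 to 66 mm above the table, 92 mm from the chuck axis, 120 degrees apart; halfway between jaws when the ring is at 0); the point is on the post's axis, 45 mm above the table. Moves with the ring; pinch or push it to turn the ring.
- post1 (a point): Point on one of the three identical upright black round posts on the chuck ring (16 mm diameter, from 14 to 66 mm above the table, 92 mm from the chuck axis, 120 degrees apart; halfway between jaws when the ring is at 0); the point is on the post's axis, 45 mm above the table. Moves with the ring; pinch or push it to turn the ring.
- post2 (a point): Point on one of the three identical upright black round posts on the chuck ring (16 mm diameter, from 14 to 66 mm above the table, 92 mm from the chuck axis, 120 degrees apart; halfway between jaws when the ring is at 0); the point is on the post's axis, 45 mm above the table. Moves with the ring; pinch or push it to turn the ring.
- jaw0: A jaw of the chuck. Its frame sits at the chuck's axis at table height (shifted inward by the jaw's travel); the jaw lies along this frame's +x.
- jaw1: A jaw of the chuck. Its frame sits at the chuck's axis at table height (shifted inward by the jaw's travel); the jaw lies along this frame's +x.
- jaw2: A jaw of the chuck. Its frame sits at the chuck's axis at table height (shifted inward by the jaw's travel); the jaw lies along this frame's +x.
- jar_mid (a point): Centre of the open glass jar with steel collar, 60 mm diameter, 90 mm high, 200 g: on the axis, 45 mm above its underside; z up. Its mouth has an inward lip (5 mm thick) with two slots 15 mm wide along +x and -x of this frame, reaching 27 mm from the axis; else the mouth is a 37 mm square opening. Under the lip, stops let an inserted lid turn only clockwise seen from above, about 100 deg.
- jar: The same open jar; origin at the centre of its underside, same axes. Seated lid: disc on the rim, lid_grip 112 mm above this origin. It goes down only with the lugs in the slots (bar along the jar's x), and is locked when turned clockwise until the bar lies along the jar's y. The locked lid has 2 mm of up-and-down play and can carry the jar.
- lid_grip (a point): Centre of the grip bar of the loose red lid (60 g): bar 44 mm long (this frame's x), 12 mm thick (y), 28 mm high, on a disc 62 mm across, 8 mm thick, its top 14 mm below this point. Under the disc a plug 32 mm across reaches 13 mm down, with two lugs at its bottom along +x and -x to 25 mm from the axis, 10 mm wide, 6 mm thick. It lies on its plug: this point is 35 mm above the table.
- spare0_mid (a point): Centre of a spare closed jar standing on the table (may be absent): same glass jar, its lid fixed on, 126 mm high in all, this point 63 mm above its underside on the axis, z up. Grip bar on top as on the lid: along x, 44 x 12 mm, from 98 to 126 mm above the underside. 300 g, thick heavy base.
- spare1_mid (a point): Centre of a spare closed jar standing on the table (may be absent): same glass jar, its lid fixed on, 126 mm high in all, this point 63 mm above its underside on the axis, z up. Grip bar on top as on the lid: along x, 44 x 12 mm, from 98 to 126 mm above the underside. 300 g, thick heavy base.
- spare2_mid (a point): Centre of a spare closed jar standing on the table (may be absent): same glass jar, its lid fixed on, 126 mm high in all, this point 63 mm above its underside on the axis, z up. Grip bar on top as on the lid: along x, 44 x 12 mm, from 98 to 126 mm above the underside. 300 g, thick heavy base.
- rack: Chrome door rack, fixed on the table: 240 mm along its x, 162 mm along its y; floor 4 mm thick, origin at the centre of its underside. Wires 6 mm thick at 45 mm height part it into 3 (x) by 2 (y) square pockets, 78 mm pitch, 72 mm clear: centres at x = -78, 0, 78 and y = -39 mm (pockets 0, 1, 2) and x = -78, 0, 78 and y = +39 mm (pockets 3, 4, 5) in this frame.
- stock0_mid (a point): Centre of a closed jar, the same as the spares, already standing in the rack in pocket 0 (absent if that pocket is empty); 63 mm above its underside. To be left alone.
- stock1_mid (a point): Centre of a closed jar, the same as the spares, already standing in the rack in pocket 1 (absent if that pocket is empty); 63 mm above its underside. To be left alone.
- stock2_mid (a point): Centre of a closed jar, the same as the spares, already standing in the rack in pocket 2 (absent if that pocket is empty); 63 mm above its underside. To be left alone.
- stock3_mid (a point): Centre of a closed jar, the same as the spares, already standing in the rack in pocket 3 (absent if that pocket is empty); 63 mm above its underside. To be left alone.
- stock4_mid (a point): Centre of a closed jar, the same as the spares, already standing in the rack in pocket 4 (absent if that pocket is empty); 63 mm above its underside. To be left alone.
- stock5_mid (a point): Centre of a closed jar, the same as the spares, already standing in the rack in pocket 5 (absent if that pocket is empty); 63 mm above its underside. To be left alone.
- butter_dish: White ceramic butter dish with its cover, 110 x 170 mm, 79 mm high, origin under its centre; a bystander.
Things that resemble listed ones, but are neither listed nor needed, are in the scene too. What is meant by the part that bears lid_grip is not purple, and is the larger of those in its own colour.

How it is judged:
By the outcome, as a careful person would: the job done as asked, in the order asked, and still so for the second after the job is handed in, with the robot touching nothing.
Of stock0, stock1, stock2, stock3, stock4, stock5 only 1 to 2 are there at a start; the rules pass over those that are not, and their reading is None.
Of spare0, spare1, spare2 only 1 to 3 are there at a start; the rules pass over those that are not, and their reading is None.
At some moment in a run one of lid, spare0, spare1, spare2 may be knocked a few centimetres aside while the robot is not near it.
It also fails if it takes over 210 s, if anything falls off the work surface, if the arm or the gripper's body presses on something with over 40 N, if the wrist force passes 120 N, or if a joint passes its speed limit or range.

## Working session

There is one attempt and no reset: what is moved stays moved. The work goes in short steps, Python scripts to look and compute and a tool call to move; the robot and the scene stay as the last step left them, time stands still between calls to the robot, and variables do not carry over. Pictures are saved under pics/ and viewed, at most 14 in all, crops included, and the job is handed in when it is done.

Besides the shell and the picture viewer there is one more tool, called as a command line: name --argument value ..., lists and objects as JSON in quotes. servo_tool: Moves the arm, as the interface text tells. Its arguments: {"type":"object","properties":{"deltas":{"type":"array"},"squeeze":{"type":"number"}},"required":["deltas"]}

```bash
ls; mkdir -p pics; python3 - <<'E'
from rig import telemetry, optics, ctrl
import cv2,json
for n in("scene","side","wrist"):
    cv2.imwrite(f"pics/{n}0.png",optics.capture(n)); m=optics.camera_model(n); print(n,m)
print(telemetry.sense())
E
```

```text
pics
scene {'vfov': 44.391409402053554, 'cx': 269.49331138103594, 'cy': 208.18612081801027, 'R': array([[ 0.04739657,  0.99870675, -0.01839545],
       [ 0.56734371, -0.04207308, -0.8224056 ],
       [-0.82211597,  0.02854267, -0.56860412]]), 't': array([ -40.01291815, -268.47091966, 1801.01052689])}
side {'vfov': 44.91042534300776, 'cx': 281.6929307789379, 'cy': 210.81545055985697, 'R': array([[ 0.866076  , -0.49989941, -0.00359826],
       [-0.37018042, -0.63646716, -0.67666536],
       [ 0.33597444,  0.58737563, -0.73628191]]), 't': array([-516.05864382,  286.98761844, 1103.18116238])}
wrist {'vfov': 61.668031459246706, 'cx': 278.323485977946, 'cy': 214.5576433938936, 'mount': array([[-1.70644654e-04, -9.63662332e-01, -2.67123342e-01,
         6.70630176e+01],
       [ 9.99999545e-01,  8.63975691e-05, -9.50507196e-04,
        -1.27831150e-01],
       [ 9.39046789e-04, -2.67123383e-01,  9.63661879e-01,
        -1.42016218e+02],
       [ 0.00000000e+00,  0.00000000e+00,  0.00000000e+00,
         1.00000000e+00]])}
{'time_s': 0.15, 'joints': array([-2.23378206e-01,  3.13337000e-01,  1.49820425e+00, -1.42338010e-05,
        1.33102456e+00, -2.23410176e-01]), 'dq': array([ 8.86823415e-04, -1.71529513e-03, -4.09547561e-03, -1.11029671e-04,
        1.21185786e-03, -3.40709523e-05]), 'tau': array([ 1.79854873e-03, -4.12368500e+01, -2.59796566e+01, -1.57318855e-04,
        3.17765021e-03, -3.62555340e-05]), 'eef_pos': array([5.24820972e+02, 3.63257501e-02, 2.30880553e+02]), 'ee_rot': array([-4.08056954e-04,  7.07094197e-01,  7.07119198e-01, -2.65140664e-04]), 'force': array([ 0.22385786,  0.02778933, -0.85751728]), 'wrist_torque': array([-0.00706282, -0.00932829,  0.01477803]), 'grip_force': 0.0, 'grip_width': 0.9985904990487288}
```

View pics/scene0.png

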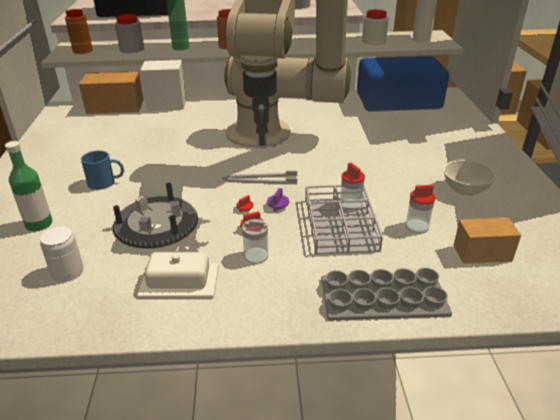

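View pics/side0.png

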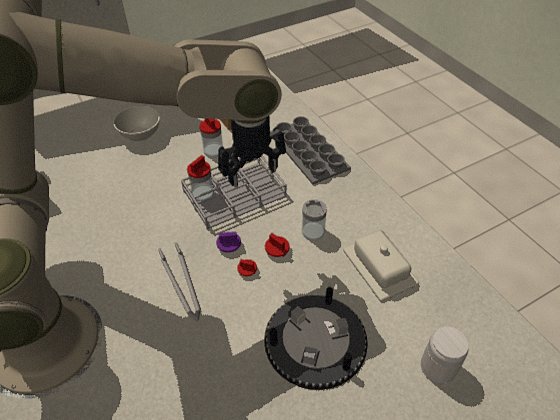

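The scene picture shows the chuck at (155,220), the open jar at (256,240), the rack at (342,217) with one stock jar at (352,187), and one spare at (421,208).
Candidates for the lid: small red at (245,203), larger red at (252,219), which is side (277,246), and purple at (278,200). I choose the larger red, which I check in a close crop next.

```bash
cat > h.py <<'E'
from rig import telemetry, optics, ctrl
import numpy as np, cv2
from scipy.spatial.transform import Rotation as Rn
def cam(n,s=None):
    m=optics.camera_model(n); f=210/np.tan(np.radians(m['vfov']/2)); K=np.array([[f,0,m['cx']],[0,f,m['cy']],[0,0,1]])
    if n!='wrist': return K,np.array(m['R']),np.array(m['t'])
    w,x,y,z=s['ee_rot']; T=np.eye(4); T[:3,:3]=Rn.from_quat([x,y,z,w]).as_matrix(); T[:3,3]=s['eef_pos']
    M=np.linalg.inv(T@m['mount']); return K,M[:3,:3],M[:3,3]
def cast(c,uv,z):
    K,R,t=c; d=R.T@np.linalg.inv(K)@np.array([uv[0],uv[1],1.]); o=-R.T@t
    return o+d*(z-o[2])/d[2]
def proj(c,X):
    K,R,t=c; p=K@(R@np.asarray(X,float)+t); return p[:2]/p[2]
def red(im,s=120):
    h=cv2.cvtColor(im,cv2.COLOR_BGR2HSV); return (((h[...,0]<8)|(h[...,0]>172))&(h[...,1]>s)&(h[...,2]>60)).astype(np.uint8)
def blobs(m,a=30):
    n,l,st,ce=cv2.connectedComponentsWithStats(m); return [(st[i],ce[i]) for i in range(1,n) if st[i][4]>a]
E
python3 - <<'E'
from h import *
np.set_printoptions(precision=1,suppress=True)
c=cam('scene');d=cam('side')
sc=cv2.imread('pics/scene0.png');sd=cv2.imread('pics/side0.png')
for n,k,i in(('sc',c,sc),('sd',d,sd)):
    for st,ce in blobs(red(i)):
        if st[1]>100: print(n,st,ce,'z20',cast(k,ce,20)[:2],'z110',cast(k,ce,110)[:2])
print('chuck',cast(c,(155,219),14),cast(d,(316,337),14))
print('jar rim',cast(c,(256,228),90),cast(d,(315,207),90))
for p in((306,190),(367,183),(381,247),(311,252)): print('rack sc',cast(c,p,45))
for p in((182,186),(212,230),(292,200)): print('rack sd',cast(d,p,45))
print('dish',cast(c,(178,270),40))
cv2.imwrite('pics/crop1.png',cv2.resize(sd[110:400,180:420],None,fx=2.05,fy=2.05,interpolation=cv2.INTER_CUBIC))
E
```

```text
sc [342 162  23  21 313] [352.9 174.1] z20 [345.6 269.5] z110 [493.9 235.9]
sc [410 184  26  20 389] [423.2 194.1] z20 [466.5 442.4] z110 [600.9 388.9]
sc [236 195  18  17 186] [244.5 203.5] z20 [476.1 -50.1] z110 [609.4 -46.9]
sc [241 211  22  16 132] [250.5 216.5] z20 [537.8 -34.8] z110 [664.  -33.4]
sc [248 226  12   4  34] [254.1 227.6] z20 [587.1 -26.7] z110 [707.6 -26.2]
sd [199 118  22  16 252] [209.4 125.5] z20 [617.6 487.9] z110 [577.8 377.2]
sd [187 155  24  23 280] [198.  168.5] z20 [507.5 324.3] z110 [477.8 228.5]
sd [265 233  25  24 410] [276.2 245.6] z20 [561.7 -32.3] z110 [527.  -95.5]
sd [237 259  20  17 257] [246.5 267.2] z20 [467.6 -54. ] z110 [ 441.6 -115.2]
chuck [ 522.5 -286.4   14. ] [ 513.8 -290.1   14. ]
jar rim [682.7 -21.9  90. ] [677.1 -23.8  90. ]
rack sc [460.  118.5  45. ]
rack sc [437.1 290.3  45. ]
rack sc [716.8 265.8  45. ]
rack sc [723.6 102.1  45. ]
rack sd [434.  255.4  45. ]
rack sd [438.7  73.2  45. ]
rack sd [662.9  61.9  45. ]
dish [ 759.4 -199.6   40. ]
```

View pics/crop1.png

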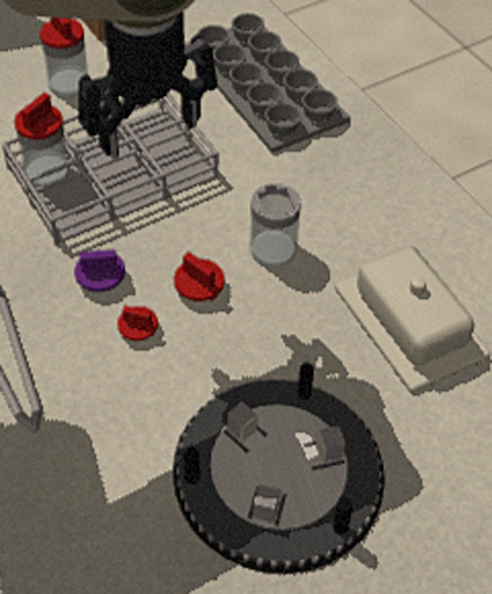

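The crop shows the larger red lid at (200,275), the small red one at (138,322) and the purple one at (100,270). The larger red is confirmed.

View pics/wrist0.png

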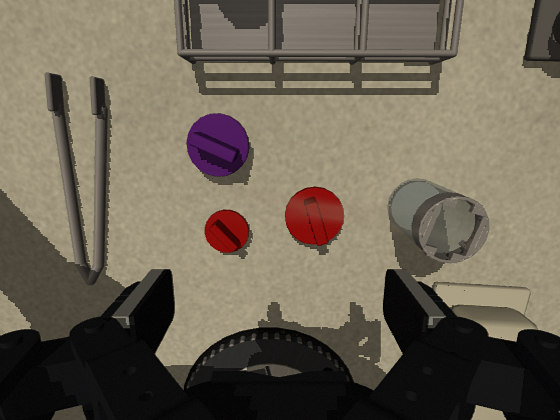

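```bash
python3 - <<'E'
from h import *
im=cv2.imread('pics/wrist0.png')
cv2.imwrite('pics/crop2.png',cv2.resize(im[170:275,280:500],None,fx=3.6,fy=3.6,interpolation=cv2.INTER_CUBIC))
s=telemetry.sense();c=cam('wrist',s)
for st,ce in blobs(red(im)): print(st,ce,cast(c,ce,18))
E
```

```text
[ 285  187   59   59 2700] [313.93185185 215.54222222] [561.43837684 -32.28765576  18.        ]
[ 205  209   44   44 1342] [226.10581222 230.58196721] [468.76196251 -48.88727883  18.        ]
```

View pics/crop2.png

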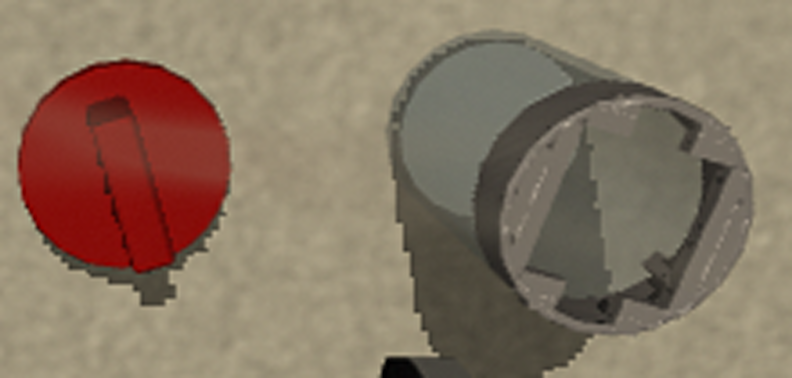

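```bash
python3 - <<'E'
from h import *
np.set_printoptions(precision=1,suppress=True)
im=cv2.imread('pics/wrist0.png');s=telemetry.sense();c=cam('wrist',s)
P=lambda x,y,z:cast(c,(280+x/3.6,170+y/3.6),z)[:2]
ang=lambda a,b:np.degrees(np.arctan2(*(b-a)[::-1]))
print('bar',ang(P(135,270,49),P(90,125,49)),ang(P(172,258,49),P(131,116,49)),'ctr',(P(135,270,49)+P(172,258,49)+P(90,125,49)+P(131,116,49))/4)
print('disc',P(125,165,19))
print('jar slot',ang(P(590,305,90),P(662,115,90)),ang(P(530,265,90),P(590,105,90)),ang(P(680,300,90),P(745,170,90)))
print('rim c',P(627,215,90),'L/R',P(500,215,90),P(754,205,90),'T/B',P(627,95,90),P(610,335,90),'base',P(480,130,2))
d=cam('side');sd=cv2.imread('pics/side0.png')
print('side rim',cast(d,(180+275/2.05,110+202/2.05),90), 'base',cast(d,(180+273/2.05,110+245/2.05),0))
E
```

```text
bar 107.82225811033898 107.20625465376791 ctr [561.2 -31.8]
disc [562.2 -32.3]
jar slot 77.16085126568827 76.50155350005107 72.13716048468474
rim c [672.6 -24.5] L/R [642.9 -24.5] [702. -22.] T/B [668.8   4.3] [672.6 -54.8] base [670.7 -26.1]
side rim [672.5 -27.1  90. ] base [678.6 -20.1   0. ]
```

servo_tool --deltas '[[[-0.025,0.15,0],[0,0,0],1],[[-0.025,0.15,0],[0,0,0],1],[[-0.025,0.15,0],[0,0,0],1],[[-0.025,0.15,0],[0,0,0],1],[[-0.025,0.14,0],[0,0,0],1],[[0,0,0.15],[0,0,0],1],[[0,0,0.15],[0,0,0],1],[[0,0,0],[0,0,0],1]]'

```text
time_s: 0.95
eef_pos: [671.2, -24.7, 166.5]
ee_rot: [-0.004, 0.707, 0.707, -0.002]
force: [-0.5, 0.3, 0.4]
grip_width: 1.001
grip_force: 0.0
```

servo_tool --deltas '[[[0,0,0.15],[0,0,0],1],[[0,0,0.15],[0,0,0],1],[[0,0,0.15],[0,0,0],1],[[0,0,0.1],[0,0,0],1],[[0,0,0.03],[0,0,0],1],[[0,0,0],[0,0,0],1],[[0,0,0],[0,0,0],0],[[0,0,0],[0,0,0],0]]' --squeeze 40

```text
time_s: 1.75
eef_pos: [673.7, -25.2, 57.1]
ee_rot: [0.001, 0.707, 0.707, 0.001]
force: [0.4, 0.4, 14.3]
grip_width: 0.693
grip_force: 17.3
```

servo_tool --deltas '[[[0,0,0],[0,0,0],0],[[0,0,0],[0,0,0],0],[[0,0,0],[0,0,0],0],[[0,0,0],[0,0,0],0],[[0,0,0],[0,0,0],0]]'

```text
time_s: 2.25
eef_pos: [673.7, -25.2, 57.3]
ee_rot: [0.001, 0.707, 0.707, 0.001]
force: [-1.8, 0.2, 7.1]
grip_width: 0.681
grip_force: 42.3
```

servo_tool --deltas '[[[0,0,-0.05],[0,0,0],0],[[0,0,-0.1],[0,0,0],0],[[0,0,-0.15],[0,0,0],0],[[0,0,-0.15],[0,0,0],0],[[-0.1,-0.05,-0.15],[0,0,0],0],[[-0.15,-0.1,0],[0,0,0],0],[[-0.15,-0.1,0],[0,0,0],0],[[0,0,0],[0,0,0],0]]'

```text
time_s: 3.05
eef_pos: [621.3, -108.3, 176.3]
ee_rot: [0.0, 0.708, 0.706, -0.0]
force: [-0.1, 0.9, -1.2]
grip_width: 0.682
grip_force: 44.2
```

```bash
python3 - <<'E'
from h import *
s=telemetry.sense();print(s['eef_pos'],s['force'],s['grip_force'],s['grip_width'])
cv2.imwrite('pics/w1.png',optics.capture('wrist'));np.save('s1.npy',s,allow_pickle=True)
E
```

```text
[ 621.28376807 -108.29998778  176.32414244] [-0.0562213   0.85404151 -1.21220946] 44.2334731815572 0.6823030306112207
```

View pics/w1.png

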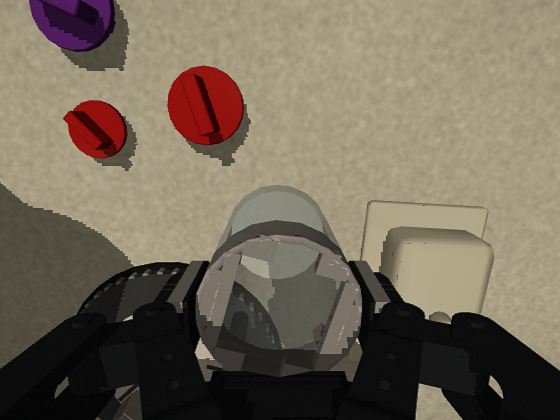

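```bash
python3 - <<'E'
from h import *
np.set_printoptions(precision=1,suppress=True)
for n,(x0,y0,x1,y1) in(('scene',(100,175,210,250)),('side',(255,280,380,395))):
    im=cv2.imread(f'pics/{n}0.png');c=cam(n);g=cv2.cvtColor(im,cv2.COLOR_BGR2GRAY)
    m=np.zeros_like(g);m[y0:y1,x0:x1]=(g[y0:y1,x0:x1]<62)
    m=cv2.morphologyEx(m,cv2.MORPH_OPEN,np.ones((3,3),np.uint8))
    b=max(blobs(m),key=lambda q:q[0][4]);print(n,b)
    # ellipse of a 106mm circle: refine centre by matching left/right/bottom extents
    ys,xs=np.nonzero(m)
    L=cast(c,(xs.min(),ys[xs==xs.min()].mean()),10);Rr=cast(c,(xs.max(),ys[xs==xs.max()].mean()),10);B=cast(c,(xs[ys==ys.max()].mean(),ys.max()),6)
    print('L',L,'R',Rr,'B',B,'mid',(L+Rr)/2,np.linalg.norm(L-Rr))
d=cam('side');q=lambda p,z:cast(d,(180+p[0]/2.05,110+p[1]/2.05),z)
pt=[q(p,66) for p in((307,365),(190,448),(343,503))];print('posts',pt,'mean',np.mean(pt,0))
jw=[q(p,49) for p in((240,405),(325,428),(268,488))]
C=np.mean(pt,0)
for p in pt+jw: v=p-C;print(np.linalg.norm(v[:2]),np.degrees(np.arctan2(v[1],v[0])))
c=cam('scene')
ps=[cast(c,p,66) for p in((170,184),(118,208),(174,216))];print('scene posts',ps,np.mean(ps,0))
E
```

```text
scene (array([121, 222,  19,  18, 158], dtype=int32), array([128.1, 232. ]))
L [ 332.9 -472.8   10. ] R [ 567.6 -224.6   10. ] B [ 629.5 -289.5    6. ] mid [ 450.2 -348.7   10. ] 341.58924945013723
side (array([ 264,  287,  104,  103, 3316], dtype=int32), array([316.8, 341.3]))
L [ 412.1 -242.4   10. ] R [ 600.7 -357.1   10. ] B [ 454.8 -385.     6. ] mid [ 506.4 -299.7   10. ] 220.72770229758834
posts [array([ 586.9, -227.6,   66. ]), array([ 429.4, -251.6,   66. ]), array([ 528.5, -378.1,   66. ])] mean [ 514.9 -285.8   66. ]
92.52074617927381 38.953778572697395
92.1085329649598 158.22120284782466
93.3356125882297 -81.63083959261073
61.495837390489754 99.55399377818871
52.59037304016961 -8.203671232722902
50.14827152981736 -135.2261085683827
scene posts [array([ 434.4, -250.2,   66. ]), array([ 540.6, -370. ,   66. ]), array([ 586.4, -223.4,   66. ])] [ 520.5 -281.2   66. ]
```

servo_tool --deltas '[[[-0.15,-0.09,0],[0,0,0],0],[[-0.15,-0.09,0],[0,0,0],0],[[-0.15,-0.09,0],[0,0,0],0],[[-0.15,-0.09,0],[0,0,0],0],[[-0.15,-0.08,0],[0,0,0],0],[[-0.135,-0.08,0],[0,0,0],0],[[0,0,0],[0,0,0],0],[[0,0,0],[0,0,0],0]]'

```text
time_s: 3.9
eef_pos: [519.4, -281.6, 175.5]
ee_rot: [0.0, 0.707, 0.707, 0.0]
force: [0.1, 0.2, -2.3]
grip_width: 0.68
grip_force: 44.3
```

```bash
python3 - <<'E'
from h import *
s=telemetry.sense();print(s['eef_pos'])
im=optics.capture('scene');sd=optics.capture('side')
a=cv2.resize(im[130:270,90:230],(400,400),interpolation=cv2.INTER_CUBIC);b=cv2.resize(sd[220:400,240:420],(400,400),interpolation=cv2.INTER_CUBIC)
cv2.imwrite('pics/p2.png',np.hstack([a,b]))
E
```

```text
[ 519.41867727 -281.64410548  175.54971065]
```

View pics/p2.png

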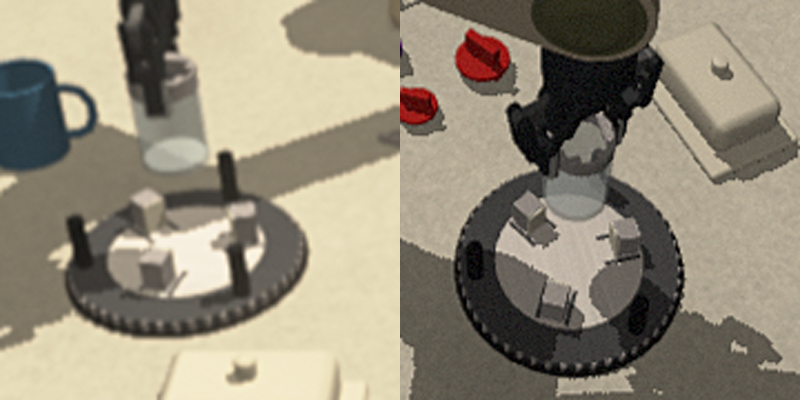

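servo_tool --deltas '[[[-0.01,-0.01,0.1],[0,0,0],0],[[0,0,0.12],[0,0,0],0],[[0,0,0.12],[0,0,0],0],[[0,0,0.1],[0,0,0],0],[[0,0,0.03],[0,0,0],0],[[0,0,0.01],[0,0,0],0],[[0,0,0.01],[0,0,0],0],[[0,0,0],[0,0,0],0]]'

```text
time_s: 4.8
eef_pos: [517.4, -284.1, 78.1]
ee_rot: [0.001, 0.707, 0.707, 0.0]
force: [0.1, 0.1, -2.4]
grip_width: 0.688
grip_force: 44.3
```

servo_tool --deltas '[[[0,0,0.01],[0,0,0],0],[[0,0,0.01],[0,0,0],0],[[0,0,0],[0,0,0],0]]'

```text
time_s: 5.1
eef_pos: [517.1, -284.1, 73.5]
ee_rot: [0.0, 0.707, 0.707, 0.0]
force: [1.2, -0.8, -1.7]
grip_width: 0.685
grip_force: 44.1
```

servo_tool --deltas '[[[0,0,0.005],[0,0,0],0],[[0,0,0.005],[0,0,0],0],[[0,0,0],[0,0,0],0]]'

```text
time_s: 5.4
eef_pos: [517.2, -284.5, 73.3]
ee_rot: [0.001, 0.707, 0.707, -0.0]
force: [-6.1, 2.0, 13.6]
grip_width: 0.683
grip_force: 45.5
```

servo_tool --deltas '[[[0,0,0],[0,0,0],1],[[0,0,0],[0,0,0],1],[[0,0,0],[0,0,0],1],[[0,0,-0.05],[0,0,0],1],[[0,0,-0.2],[0,0,0],1],[[-0.15,0,-0.2],[0,0,0],1],[[-0.15,0,-0.2],[0,0,0],1],[[-0.1,0,-0.1],[0,0,0],1]]'

```text
time_s: 6.2
eef_pos: [517.3, -366.1, 226.1]
ee_rot: [0.003, 0.707, 0.707, -0.0]
force: [-0.8, 0.2, -0.2]
grip_width: 1.001
grip_force: 0.0
```

servo_tool --deltas '[[[0,0,0],[0,0,0],1],[[0,0,0],[0,0,0],1]]'

```text
time_s: 6.4
eef_pos: [516.8, -363.6, 220.9]
ee_rot: [-0.0, 0.707, 0.707, 0.0]
force: [0.2, 0.8, 0.2]
grip_width: 0.999
grip_force: 0.0
```

```bash
python3 - <<'E'
from h import *
s=telemetry.sense();print(s['eef_pos'])
cv2.imwrite('pics/w3.png',optics.capture('wrist'));np.save('s3.npy',s,allow_pickle=True)
E
```

```text
[ 516.81628255 -363.60189365  220.86755113]
```

View pics/w3.png

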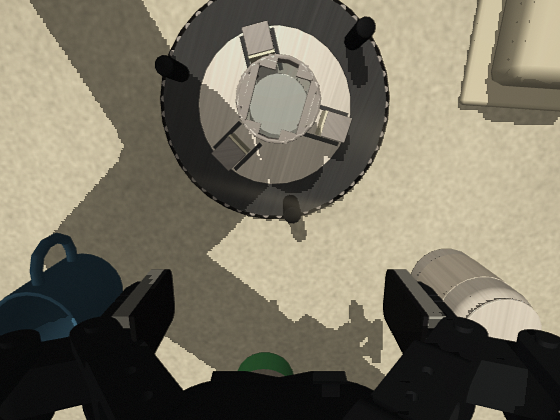

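```bash
python3 - <<'E'
from h import *
np.set_printoptions(precision=1,suppress=True)
s=np.load('s3.npy',allow_pickle=True).item();c=cam('wrist',s)
pt=np.array([cast(c,p,66)[:2] for p in((162,66),(367,25),(292,212))]);print(pt)
for f in (lambda p:p,): 
    C=pt.mean(0);print('C',C)
    for p in pt: v=p-C;print(np.linalg.norm(v),np.degrees(np.arctan2(v[1],v[0])))
b=np.array([cast(c,p,20)[:2] for p in((181,74),(354,45),(291,192))])  # rough bases
print(b,b.mean(0))
print('jar',cast(c,(278,98),106),'bottle',cast(c,(267,365),150),cast(cam('scene'),(35,228),0),cast(cam('scene'),(15,148),200))
g=cv2.imread('pics/w3.png')
cv2.imwrite('pics/c4.png',cv2.resize(g[0:230,140:400],None,fx=2.6,fy=2.6,interpolation=cv2.INTER_CUBIC))
E
```

```text
[[ 425.1 -257.8]
 [ 584.  -228.9]
 [ 528.3 -376.4]]
C [ 512.5 -287.7]
92.30260523870326 161.10134522533735
92.58694797683312 39.43585355088176
90.10824132711204 -79.88927617532637
[[ 427.7 -258.6]
 [ 583.9 -234.5]
 [ 528.9 -368.2]] [ 513.5 -287.1]
jar [ 516.2 -283.7  106. ] bottle [ 508.3 -466.7  150. ] [ 520.5 -603.2    0. ] [ 449.  -621.4  200. ]
```

View pics/c4.png

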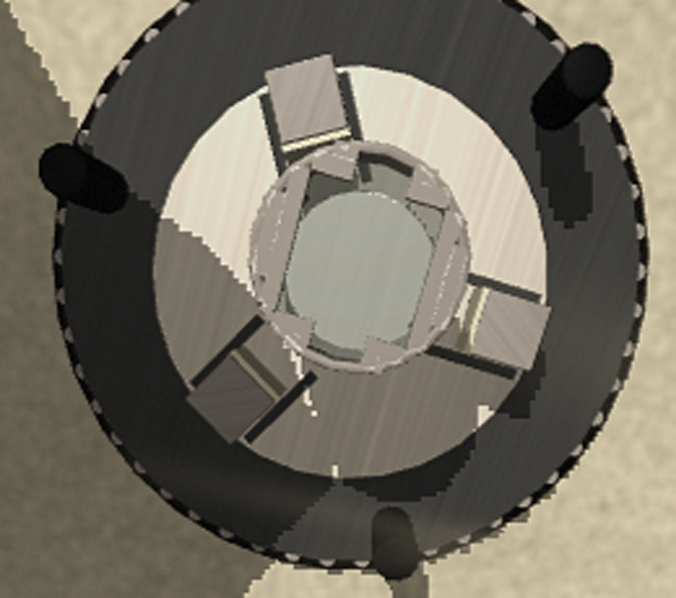

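servo_tool --deltas '[[[0.13,-0.11,0],[0,0,0],0.5],[[0.135,-0.115,0],[0,0,0],0.5],[[0.135,-0.115,0],[0,0,0],0.5],[[0.135,-0.115,0],[0,0,0],0.5],[[0,0,0],[0,0,-0.0864],0.5],[[0,0,0],[0,0,-0.0864],0.5],[[0,0,0],[0,0,-0.0864],0.5],[[0,0,0],[0,0,-0.0864],0.5]]'

```text
time_s: 7.25
eef_pos: [425.6, -255.5, 220.2]
ee_rot: [-0.001, 0.489, 0.872, 0.0]
force: [-0.7, -0.0, -0.6]
grip_width: 0.503
grip_force: 0.0
```

servo_tool --deltas '[[[0,0,0.15],[0,0,-0.0864],0.5],[[0,0,0.15],[0,0,-0.0864],0.5],[[0,0,0.1],[0,0,-0.0864],0.5],[[0,0,0.1],[0,0,-0.0864],0.5],[[0,0,0],[0,0,-0.0864],0.5],[[0,0,0],[0,0,0],0.5],[[0,0,0],[0,0,0],0.5]]'

```text
time_s: 7.95
eef_pos: [425.9, -256.2, 121.1]
ee_rot: [-0.0, 0.175, 0.985, 0.0]
force: [0.0, 1.0, 0.6]
grip_width: 0.501
grip_force: 0.0
```

```bash
python3 - <<'E'
from h import *
np.set_printoptions(precision=3,suppress=True)
s=telemetry.sense();w,x,y,z=s['ee_rot'];M=Rn.from_quat([x,y,z,w]).as_matrix()
print(s['eef_pos'],'a',np.degrees(np.arctan2(M[1,1],M[0,1])),s['joints'])
C=np.array([513,-287.5]);v=s['eef_pos'][:2]-C;print(np.linalg.norm(v),np.degrees(np.arctan2(v[1],v[0])))
im=optics.capture('side');sc=optics.capture('scene')
cv2.imwrite('pics/p5.png',np.hstack([cv2.resize(sc[130:270,90:230],(400,400),interpolation=2),cv2.resize(im[220:400,240:420],(400,400),interpolation=2)]))
E
```

```text
[ 425.89  -256.236  121.053] a 69.81786938169168 [-0.778  0.372  1.726  0.     1.044 -1.996]
92.55043478701128 160.25673137146524
```

View pics/p5.png

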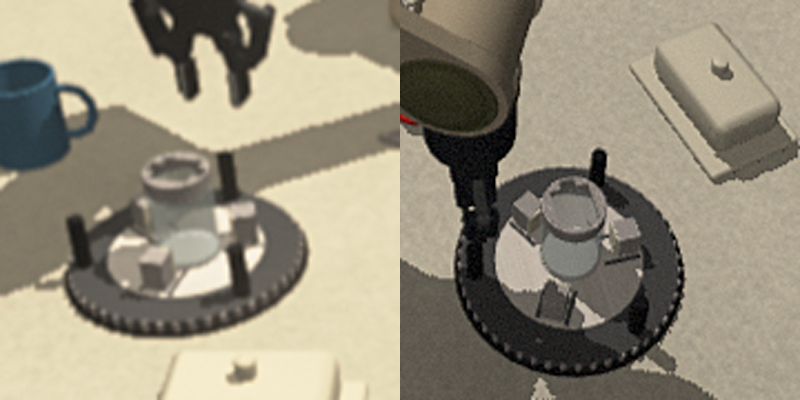

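servo_tool --deltas '[[[0,0,0.1],[0,0,0],0.5],[[0,0,0.1],[0,0,0],0.5],[[0,0,0.1],[0,0,0],0.5],[[0,0,0.1],[0,0,0],0.5],[[0,0,0.015],[0,0,0],0.5],[[0,0,0],[0,0,0],0],[[0,0,0],[0,0,0],0],[[0,0,0],[0,0,0],0]]' --squeeze 40

```text
time_s: 8.85
eef_pos: [426.5, -257.1, 39.4]
ee_rot: [0.001, 0.174, 0.985, -0.0]
force: [-0.5, 3.0, 4.4]
grip_width: 0.174
grip_force: 39.3
```

servo_tool --deltas '[[[0,0,0],[0,0,0],0],[[0,0,0],[0,0,0],0],[[0,0,0],[0,0,0],0]]'

```text
time_s: 9.15
eef_pos: [426.5, -257.1, 39.4]
ee_rot: [0.001, 0.174, 0.985, -0.0]
force: [0.4, 3.6, 7.1]
grip_width: 0.168
grip_force: 39.6
```

Pinched (0.168 × 85 ≈ 14 mm). Now I turn clockwise, 4 rows of 8°, and check.

servo_tool --deltas '[[[-0.0045,0.064,0],[0,0,0.0889],0],[[-0.0045,0.064,0],[0,0,0.0889],0],[[-0.0045,0.064,0],[0,0,0.0889],0],[[-0.0045,0.064,0],[0,0,0.0889],0],[[0,0,0],[0,0,0],0]]'

```text
time_s: 9.65
eef_pos: [456.7, -215.6, 39.4]
ee_rot: [0.001, 0.44, 0.898, -0.0]
force: [0.8, 5.0, 6.7]
grip_width: 0.169
grip_force: 40.9
```

servo_tool --deltas '[[[-0.0045,0.064,0],[0,0,0.0889],0],[[-0.0045,0.064,0],[0,0,0.0889],0],[[-0.0045,0.064,0],[0,0,0.0889],0],[[-0.002,0.05,0],[0,0,0.0667],0],[[0,0,0],[0,0,0],0]]'

```text
time_s: 10.15
eef_pos: [500.8, -197.2, 39.4]
ee_rot: [0.001, 0.657, 0.754, 0.0]
force: [-0.6, 4.1, 6.0]
grip_width: 0.173
grip_force: 41.2
```

servo_tool --deltas '[[[-0.0003,0.016,0],[0,0,0.0222],0],[[-0.0003,0.016,0],[0,0,0.0222],0],[[-0.0003,0.008,0],[0,0,0.0111],0],[[0,0,0],[0,0,0],0]]'

```text
time_s: 10.55
eef_pos: [505.4, -196.6, 39.3]
ee_rot: [-0.003, 0.688, 0.726, -0.002]
force: [-20.6, -0.2, 17.6]
grip_width: 0.17
grip_force: 42.7
```

servo_tool --deltas '[[[0,0,0],[0,0,0],0],[[0,0,0],[0,0,0],0],[[0,0,0],[0,0,0],0]]'

```text
time_s: 10.85
eef_pos: [505.4, -196.6, 39.3]
ee_rot: [-0.003, 0.688, 0.726, -0.002]
force: [-20.7, 1.1, 17.4]
grip_width: 0.172
grip_force: 42.6
```

servo_tool --deltas '[[[0,0,0],[0,0,0],0.5],[[0,0,0],[0,0,0],0.5],[[0,0,-0.05],[0,0,0],0.5],[[0,0,-0.2],[0,0,0],0.5],[[0,0,-0.2],[0,0,0],0.5],[[0,0,-0.2],[0,0,0],0.5],[[0,0,-0.2],[0,0,0.03],0.5],[[0,0,-0.05],[0,0,0],1]]'

```text
time_s: 11.65
eef_pos: [509.3, -197.2, 223.6]
ee_rot: [0.004, 0.706, 0.709, 0.001]
force: [-0.1, 0.4, -0.3]
grip_width: 0.654
grip_force: 0.0
```

servo_tool --deltas '[[[-0.2,0.01,0],[0,0,0],1],[[-0.2,0.01,0],[0,0,0],1],[[-0.2,0.01,0],[0,0,0],1],[[-0.2,0.01,0],[0,0,0],1],[[0,0,0],[0,0,0],1],[[0,0,0],[0,0,0],1]]'

```text
time_s: 12.25
eef_pos: [516.5, -356.7, 217.7]
ee_rot: [-0.001, 0.706, 0.709, 0.0]
force: [0.3, 0.7, 0.6]
grip_width: 0.998
grip_force: 0.0
```

```bash
python3 - <<'E'
from h import *
s=telemetry.sense();print(s['eef_pos'])
g=optics.capture('wrist');cv2.imwrite('pics/w6.png',g);np.save('s6.npy',s,allow_pickle=True)
cv2.imwrite('pics/c6.png',cv2.resize(g[0:230,140:400],None,fx=2.6,fy=2.6,interpolation=2))
E
```

```text
[ 516.5389663  -356.70045645  217.68494801]
```

View pics/c6.png

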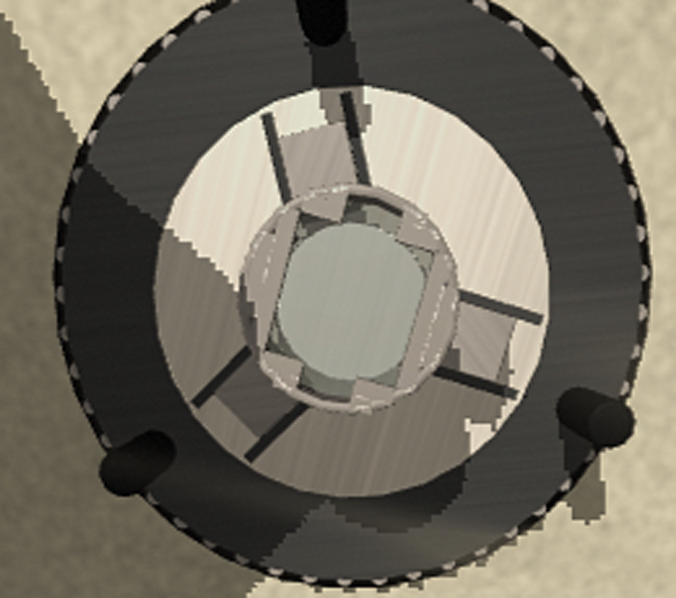

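```bash
python3 - <<'E'
from h import *
np.set_printoptions(precision=1,suppress=True)
s=np.load('s6.npy',allow_pickle=True).item();c=cam('wrist',s)
P=lambda x,y,z=106:cast(c,(140+x/2.6,y/2.6),z)[:2]
ang=lambda a,b:np.degrees(np.arctan2(*(b-a)[::-1]))
L,R,T,B=P(240,290),P(459,300),P(352,185),P(350,413)
print(L,R,T,B,'c',[(L+R)[0]/2,(T+B)[1]/2],(R-L)[0],(T-B)[1])
print('ang',ang(P(328,393),P(375,208)),ang(P(268,352),P(298,208)),ang(P(400,388),P(435,258)))
print('posts',[cast(c,(140+x/2.6,y/2.6),66) for x,y in((124,470),(605,423))])
E
```

```text
[ 483.9 -286. ] [ 542.3 -288.3] [ 513.7 -259.8] [ 513.3 -318.4] c [np.float64(513.144792332822), np.float64(-289.1049658416704)] 58.40326472256078 58.63105742771853
ang 75.31619420097793 76.7319460758957 75.59641565406683
posts [array([ 439.5, -341.6,   66. ]), array([ 594.4, -325.8,   66. ])]
```

servo_tool --deltas '[[[0.15,0.028,0],[0,0,0],1],[[0.15,0.028,0],[0,0,0],1],[[0.15,0.028,0],[0,0,0],1],[[0.15,0.028,0],[0,0,0],1],[[0.15,0.028,0],[0,0,0],1],[[0.15,0.028,0],[0,0,0],1],[[0.15,0.028,0.15],[0,0,0],1],[[0.175,0.028,0.2],[0,0,0],1]]'

```text
time_s: 13.1
eef_pos: [560.6, -111.4, 151.9]
ee_rot: [0.002, 0.705, 0.709, 0.001]
force: [1.0, -0.6, -0.0]
grip_width: 1.006
grip_force: 0.0
```

servo_tool --deltas '[[[0,0,0],[0,0,0],1],[[0,0,0],[0,0,0],1]]'

```text
time_s: 13.3
eef_pos: [559.9, -112.3, 151.2]
ee_rot: [-0.0, 0.704, 0.71, -0.0]
force: [0.6, -0.2, 0.8]
grip_width: 1.004
grip_force: 0.0
```

```bash
python3 - <<'E'
from h import *
np.set_printoptions(precision=1,suppress=True)
s=telemetry.sense();print(s['eef_pos'])
g=optics.capture('wrist');cv2.imwrite('pics/w7.png',g);c=cam('wrist',s);np.save('s7.npy',s,allow_pickle=True)
for st,ce in blobs(red(g),300): print(st,ce,cast(c,ce,21))
b=max(blobs(red(g),300),key=lambda q:q[0][4])[0]; x,y,w,h,_=b;x0,y0=x-10,max(0,y-10);print(x0,y0)
cv2.imwrite('pics/c7.png',cv2.resize(g[y0:y0+h+20,x0:x0+w+20],None,fx=4,fy=4,interpolation=2))
E
```

```text
[ 559.9 -112.3  151.2]
[ 241   54   83   89 5673] [281.7  97.9] [561.4 -31.7  21. ]
[ 129   91   62   64 2779] [159.7 122.6] [470.2 -49.9  21. ]
231 44
```

View pics/c7.png

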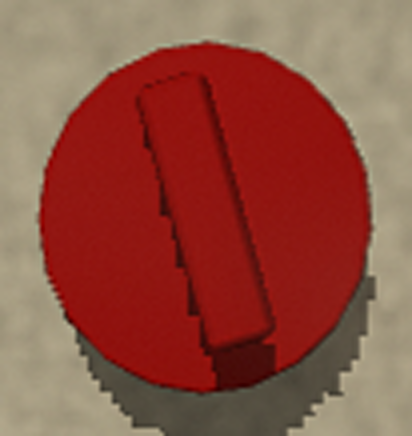

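```bash
python3 - <<'E'
from h import *
np.set_printoptions(precision=1,suppress=True)
s=np.load('s7.npy',allow_pickle=True).item();c=cam('wrist',s)
P=lambda x,y,z=49:cast(c,(231+x/4,44+y/4),z)[:2]
q=[P(138,98),P(205,75),P(270,330),P(212,350)]
ang=lambda a,b:np.degrees(np.arctan2(*(b-a)[::-1]))
print('bar',ang(q[3],q[0]),ang(q[2],q[1]),np.mean(q,0),np.linalg.norm(q[0]-q[3]),np.linalg.norm(q[0]-q[1]))
L,R,T,B=P(40,215,21),P(371,220,21),P(205,43,21),P(205,393,17);print((L+R)[0]/2,(T+B)[1]/2,(R-L)[0],(T-B)[1])
E
```

```text
bar 107.42074035943975 105.95181801859796 [561.8 -33.1] 41.45110018848827 11.344816648983503
561.8544282266682 -33.179888441355075 60.87545410407961 61.52847673605009
```

servo_tool --deltas '[[[0.13,0.005,0],[0,0,0],0.5],[[0.13,0.005,0],[0,0,0],0.5],[[0.136,0.003,0],[0,0,0],0.5],[[0,0,0.12],[0,0,-0.09],0.5],[[0,0,0.12],[0,0,-0.09],0.5],[[0,0,0.12],[0,0,0],0.5],[[0,0,0.1],[0,0,0],0.5],[[0,0,0.05],[0,0,0],0.5]]'

```text
time_s: 14.15
eef_pos: [562.4, -35.2, 48.7]
ee_rot: [0.0, 0.599, 0.801, 0.0]
force: [0.1, 0.2, 0.2]
grip_width: 0.504
grip_force: 0.0
```

servo_tool --deltas '[[[0,0,0],[0,0,0],0.5],[[0,0,0],[0,0,0],0.5]]'

```text
time_s: 14.35
eef_pos: [563.0, -34.9, 50.2]
ee_rot: [0.001, 0.599, 0.801, 0.0]
force: [0.6, 0.0, 0.6]
grip_width: 0.497
grip_force: 0.0
```

servo_tool --deltas '[[[0.01,-0.003,0.06],[0,0,0],0.5],[[0,0,0.06],[0,0,0],0.5],[[0,0,0],[0,0,0],0.5],[[0,0,0],[0,0,0],0],[[0,0,0],[0,0,0],0],[[0,0,0],[0,0,0],0],[[0,0,0],[0,0,0],0],[[0,0,0],[0,0,0],0]]' --squeeze 60

```text
time_s: 15.15
eef_pos: [561.3, -32.7, 25.2]
ee_rot: [0.0, 0.598, 0.801, 0.0]
force: [0.6, -0.8, 0.9]
grip_width: 0.126
grip_force: 60.2
```

servo_tool --deltas '[[[0,0,0],[0,0,0],0],[[0,0,-0.05],[0,0,0],0],[[0,0,-0.15],[0,0,0],0],[[0,0,-0.2],[0,0,0],0],[[0,0,-0.2],[0,0,0],0],[[0,0,-0.2],[0,0,0],0],[[0,0,0],[0,0,0],0],[[0,0,0],[0,0,0],0]]'

```text
time_s: 15.95
eef_pos: [561.0, -32.5, 185.5]
ee_rot: [0.0, 0.598, 0.801, 0.0]
force: [0.2, -0.2, -0.7]
grip_width: 0.126
grip_force: 60.1
```

servo_tool --deltas '[[[-0.145,-0.074,0],[0,0,0],0],[[-0.145,-0.074,0],[0,0,0],0],[[-0.145,-0.074,0],[0,0,0],0],[[-0.145,-0.074,0],[0,0,0],0],[[-0.145,-0.074,0],[0,0,0],0],[[-0.145,-0.074,0],[0,0,0],0],[[-0.145,-0.075,0],[0,0,0],0],[[-0.145,-0.075,0],[0,0,0],0]]'

```text
time_s: 16.75
eef_pos: [512.0, -289.6, 183.1]
ee_rot: [-0.002, 0.599, 0.801, 0.0]
force: [0.6, -0.3, -1.0]
grip_width: 0.128
grip_force: 60.1
```

servo_tool --deltas '[[[0,0,0],[0,0,0.085],0],[[0,0,0],[0,0,0.085],0],[[0,0,0],[0,0,0.085],0],[[0,0,0.1],[0,0,0.085],0],[[0,0,0.1],[0,0,0],0],[[0,0,0.02],[0,0,0],0],[[0,0,0],[0,0,0],0],[[0,0,0],[0,0,0],0]]'

```text
time_s: 17.55
eef_pos: [513.1, -288.9, 141.3]
ee_rot: [0.0, 0.789, 0.615, 0.0]
force: [0.4, 0.3, -0.2]
grip_width: 0.126
grip_force: 60.1
```

```bash
cat >> h.py <<'E'
def yaw(s):
    w,x,y,z=s['ee_rot'];M=Rn.from_quat([x,y,z,w]).as_matrix();return np.degrees(np.arctan2(M[1,1],M[0,1]))
def go(s,x,y,z=None):
    "deltas in tool units to a world point (tool down)"
    a=np.radians(yaw(s));d=np.array([x,y])-s['eef_pos'][:2]
    return [round(v/200,4) for v in(-np.sin(a)*d[0]+np.cos(a)*d[1],np.cos(a)*d[0]+np.sin(a)*d[1],0 if z is None else s['eef_pos'][2]-z)]
E
python3 - <<'E'
from h import *
s=telemetry.sense();print(s['eef_pos'],yaw(s),go(s,513,-288.5,130),s['force'])
E
```

```text
[ 513.12650745 -288.88468957  141.32885786] -14.106095087322212 [np.float64(0.0017), np.float64(-0.0011), np.float64(0.0566)] [ 0.3550402   0.27294309 -0.21535852]
```

servo_tool --deltas '[[[0,0,0.03],[0,0,0],0],[[0,0,0.02],[0,0,0],0],[[0,0,0.015],[0,0,0],0],[[0,0,0],[0,0,0],0]]'

```text
time_s: 17.95
eef_pos: [512.8, -288.6, 127.4]
ee_rot: [-0.0, 0.789, 0.615, -0.0]
force: [-0.1, 0.1, -1.3]
grip_width: 0.127
grip_force: 60.1
```

servo_tool --deltas '[[[0,0,0.015],[0,0,0],0],[[0,0,0.015],[0,0,0],0],[[0,0,0.015],[0,0,0],0],[[0,0,0],[0,0,0],0]]'

```text
time_s: 18.35
eef_pos: [512.9, -288.7, 118.5]
ee_rot: [-0.0, 0.789, 0.615, -0.0]
force: [0.0, -0.3, -0.7]
grip_width: 0.124
grip_force: 60.0
```

Nearly seated without any force. I press gently to feel the seat.

servo_tool --deltas '[[[0,0,0.005],[0,0,0],0],[[0,0,0.005],[0,0,0],0],[[0,0,0.005],[0,0,0],0],[[0,0,0],[0,0,0],0]]'

```text
time_s: 18.75
eef_pos: [513.1, -288.9, 118.1]
ee_rot: [0.001, 0.789, 0.615, 0.0]
force: [-5.5, 3.6, 16.6]
grip_width: 0.124
grip_force: 62.6
```

servo_tool --deltas '[[[0,0,-0.007],[0,0,0.09],0],[[0,0,0],[0,0,0.09],0],[[0,0,0],[0,0,0.09],0],[[0,0,0],[0,0,0.09],0],[[0,0,0],[0,0,0.09],0],[[0,0,0],[0,0,0.09],0],[[0,0,0],[0,0,0.09],0]]'

```text
time_s: 19.45
eef_pos: [513.2, -289.2, 118.2]
ee_rot: [0.001, 0.986, 0.164, 0.0]
force: [-1.1, -1.6, 5.8]
grip_width: 0.129
grip_force: 60.9
```

```bash
python3 - <<'E'
from h import *
s=telemetry.sense();print(s['eef_pos'],yaw(s),s['force'],s['wrist_torque'],s['joints'][5])
E
```

```text
[ 513.16107617 -289.23759833  118.2160624 ] -71.1487948524207 [-1.08637028 -1.61429571  5.77094815] [0.05237566 0.35909412 0.07744085] 0.5302001952453469
```

servo_tool --deltas '[[[0,0,0],[0,0,0.094],0],[[0,0,0],[0,0,0.094],0],[[0,0,0],[0,0,0.094],0],[[0,0,0],[0,0,0.094],0],[[0,0,0],[0,0,0],0],[[0,0,0],[0,0,0],0]]'

```text
time_s: 20.05
eef_pos: [513.4, -289.1, 118.2]
ee_rot: [0.0, 0.992, -0.127, 0.001]
force: [0.7, 0.6, 6.0]
grip_width: 0.127
grip_force: 60.9
```

```bash
python3 - <<'E'
from h import *
s=telemetry.sense();print(s['eef_pos'],yaw(s),s['force'],s['wrist_torque'],s['joints'][5])
E
```

```text
[ 513.39091916 -289.09698164  118.19824342] -104.58563057389294 [0.6583282  0.58125283 5.9835703 ] [ 0.0818458   0.07094541 -0.03743808] 1.1136956205443806
```

servo_tool --deltas '[[[0,0,0],[0,0,0],0.5],[[0,0,0],[0,0,0],0.5],[[0,0,0],[0,0,0],0.5],[[0,0,-0.1],[0,0,0],0.5],[[0,0,-0.15],[0,0,0],0.5],[[0,0,-0.15],[0,0,0],0.5],[[0,0,-0.1],[0,0,0],0.5],[[0,0,0],[0,0,0],0.5]]'

```text
time_s: 20.85
eef_pos: [513.8, -289.4, 220.0]
ee_rot: [0.001, 0.992, -0.127, 0.002]
force: [0.0, 0.2, -0.2]
grip_width: 0.497
grip_force: 0.0
```

```bash
python3 - <<'E'
from h import *
s=telemetry.sense();print(s['eef_pos'],yaw(s),go(s,596.3,-327.2,40))
s3=np.load('s3.npy',allow_pickle=True).item();c=cam('wrist',s3)
for p in((412,270),(450,250),(480,330),(540,330)): print('can',cast(c,p,100),cast(c,p,0))
k=cam('scene');print('can scene top',cast(k,(60,238),100),'base',cast(k,(65,276),0))
sd=optics.capture('side');sc=optics.capture('scene')
cv2.imwrite('pics/p8.png',np.hstack([cv2.resize(sc[130:290,40:220],(450,400),interpolation=2),cv2.resize(sd[230:390,250:390],(350,400),interpolation=2)]))
E
```

```text
[ 513.77972221 -289.36208424  220.01824523] -104.63746780796356 [np.float64(0.447), np.float64(0.0788), np.float64(0.9001)]
can [ 625.75181476 -415.71245208  100.        ] [ 667.02046568 -461.1047426     0.        ]
can [ 654.33513266 -398.42678495  100.        ] [ 706.47470421 -437.24492211    0.        ]
can [ 689.36538394 -471.27939679  100.        ] [ 754.82779935 -537.80512771    0.        ]
can [ 740.57615159 -471.32688873  100.        ] [ 825.5152489  -537.87068198    0.        ]
can scene top [ 701.74988081 -461.72784225  100.        ] base [ 7.16613114e+02 -4.70706907e+02 -1.13686838e-13]
```

View pics/p8.png

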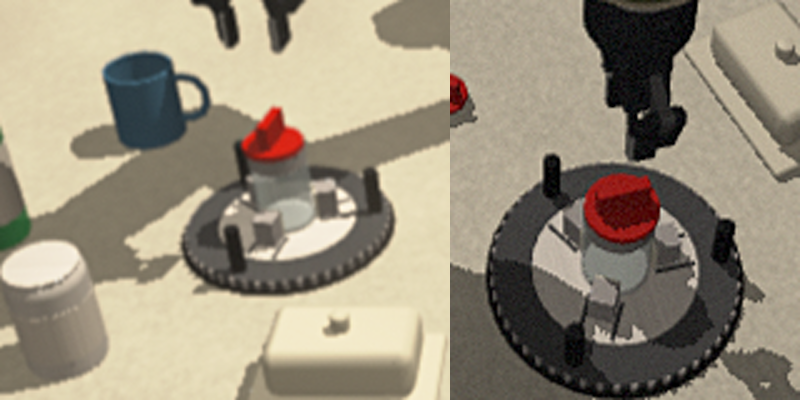

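servo_tool --deltas '[[[0.11,0.02,0],[0,0,0],0.5],[[0.11,0.02,0],[0,0,0],0.5],[[0.11,0.02,0],[0,0,0],0.5],[[0.117,0.019,0],[0,0,0],0.5],[[0,0,0.15],[0,0,0.059],0.5],[[0,0,0.2],[0,0,0.059],0.5],[[0,0,0.2],[0,0,0],0.5],[[0,0,0],[0,0,0],0.5]]'

```text
time_s: 21.75
eef_pos: [592.7, -324.5, 99.7]
ee_rot: [-0.003, 0.976, -0.219, -0.006]
force: [-0.1, -0.1, -0.9]
grip_width: 0.499
grip_force: 0.0
```

```bash
python3 - <<'E'
from h import *
s=telemetry.sense();print(s['eef_pos'],yaw(s),go(s,596.3,-327.2,39))
E
```

```text
[ 592.67400039 -324.51591547   99.72922531] -115.27434047787237 [np.float64(0.0221), np.float64(0.0044), np.float64(0.3036)]
```

servo_tool --deltas '[[[0.012,0.002,0.1],[0,0,0],0.5],[[0,0,0.1],[0,0,0],0.5],[[0,0,0.1],[0,0,0],0.5],[[0,0,0],[0,0,0],0.5],[[0,0,0],[0,0,0],0],[[0,0,0],[0,0,0],0],[[0,0,0],[0,0,0],0],[[0,0,0],[0,0,0],0]]' --squeeze 40

```text
time_s: 22.55
eef_pos: [598.8, -327.3, 49.5]
ee_rot: [-0.0, 0.976, -0.219, 0.002]
force: [2.0, 5.6, 2.2]
grip_width: 0.168
grip_force: 38.9
```

servo_tool --deltas '[[[0,0,0],[0,0,0],0],[[0,0,0],[0,0,0],0]]'

```text
time_s: 22.75
eef_pos: [598.8, -327.4, 49.6]
ee_rot: [-0.0, 0.976, -0.219, 0.002]
force: [3.2, 6.0, 1.9]
grip_width: 0.168
grip_force: 38.9
```

servo_tool --deltas '[[[-0.0045,-0.064,0],[0,0,-0.0889],0],[[-0.0045,-0.064,0],[0,0,-0.0889],0],[[-0.0045,-0.064,0],[0,0,-0.0889],0],[[-0.0045,-0.064,0],[0,0,-0.0889],0],[[0,0,0],[0,0,0],0]]'

```text
time_s: 23.25
eef_pos: [606.3, -278.6, 49.5]
ee_rot: [0.002, 0.998, 0.061, 0.001]
force: [-0.7, -0.9, 1.8]
grip_width: 0.164
grip_force: 39.8
```

servo_tool --deltas '[[[-0.0045,-0.064,0],[0,0,-0.0889],0],[[-0.0045,-0.064,0],[0,0,-0.0889],0],[[-0.0045,-0.064,0],[0,0,-0.0889],0],[[0,0,0],[0,0,0],0]]'

```text
time_s: 23.65
eef_pos: [594.6, -242.0, 49.5]
ee_rot: [0.002, 0.964, 0.267, 0.002]
force: [3.4, 0.4, 2.3]
grip_width: 0.164
grip_force: 40.6
```

```bash
python3 - <<'E'
from h import *
s=telemetry.sense();v=s['eef_pos'][:2]-np.array([513,-288]);print(s['eef_pos'],yaw(s),np.linalg.norm(v),np.degrees(np.arctan2(v[1],v[0])),s['force'])
E
```

```text
[ 594.62256822 -242.02409507   49.5450086 ] -59.038362830731806 93.68045408300212 29.391448629827646 [3.35546657 0.43890153 2.34693256]
```

servo_tool --deltas '[[[-0.002,-0.04,0],[0,0,-0.0556],0],[[-0.001,-0.024,0],[0,0,-0.0333],0],[[-0.0005,-0.016,0],[0,0,-0.0222],0],[[0,0,0],[0,0,0],0]]'

```text
time_s: 24.05
eef_pos: [586.3, -229.8, 49.6]
ee_rot: [0.003, 0.937, 0.348, 0.003]
force: [9.3, -1.8, -0.8]
grip_width: 0.162
grip_force: 40.6
```

servo_tool --deltas '[[[-0.0005,-0.012,0],[0,0,-0.016],0],[[0,0,0],[0,0,0],0],[[0,0,0],[0,0,0],0]]'

```text
time_s: 24.35
eef_pos: [584.9, -228.1, 49.6]
ee_rot: [0.003, 0.933, 0.359, 0.003]
force: [11.1, -1.7, -1.3]
grip_width: 0.167
grip_force: 40.5
```

```bash
python3 - <<'E'
from h import *
s=telemetry.sense();v=s['eef_pos'][:2]-np.array([513,-288]);print(s['eef_pos'],yaw(s),np.linalg.norm(v),np.degrees(np.arctan2(v[1],v[0])),s['force'])
E
```

```text
[ 584.9492672  -228.07127361   49.5645356 ] -47.884640853563155 93.63839649159966 39.79194105007632 [11.13625687 -1.66962422 -1.29069875]
```

servo_tool --deltas '[[[-0.0005,-0.012,0],[0,0,-0.016],0],[[0,0,0],[0,0,0],0]]'

```text
time_s: 24.55
eef_pos: [583.4, -226.3, 49.6]
ee_rot: [0.003, 0.929, 0.371, 0.003]
force: [11.4, 0.1, -2.6]
grip_width: 0.161
grip_force: 40.5
```

```bash
python3 - <<'E'
from h import *
s=telemetry.sense();v=s['eef_pos'][:2]-np.array([513,-288]);print(s['eef_pos'],yaw(s),np.linalg.norm(v),np.degrees(np.arctan2(v[1],v[0])),s['force'])
E
```

```text
[ 583.3966325  -226.28975329   49.56760095] -46.4104809994721 93.6153855778019 41.238062264824144 [11.44840815  0.05701669 -2.61618954]
```

servo_tool --deltas '[[[-0.0005,-0.012,0],[0,0,-0.016],0],[[0,0,0],[0,0,0],0]]'

```text
time_s: 24.75
eef_pos: [581.8, -224.5, 49.6]
ee_rot: [0.003, 0.924, 0.383, 0.003]
force: [12.2, -0.4, -2.4]
grip_width: 0.163
grip_force: 40.5
```

```bash
python3 - <<'E'
from h import *
s=telemetry.sense();v=s['eef_pos'][:2]-np.array([513,-288]);print(s['eef_pos'],yaw(s),np.linalg.norm(v),np.degrees(np.arctan2(v[1],v[0])),s['force'])
E
```

```text
[ 581.75886273 -224.47667862   49.6175969 ] -44.971124170620605 93.61086241444812 42.73349722980682 [12.21321336 -0.38537652 -2.41160377]
```

servo_tool --deltas '[[[-0.0005,-0.012,0],[0,0,-0.016],0],[[0,0,0],[0,0,0],0]]'

```text
time_s: 24.95
eef_pos: [580.6, -223.3, 49.6]
ee_rot: [0.004, 0.919, 0.394, 0.004]
force: [16.6, -2.7, -4.4]
grip_width: 0.167
grip_force: 40.3
```

```bash
python3 - <<'E'
from h import *
s=telemetry.sense();v=s['eef_pos'][:2]-np.array([513,-288]);print(s['eef_pos'],yaw(s),np.linalg.norm(v),np.degrees(np.arctan2(v[1],v[0])),s['force'])
E
```

```text
[ 580.6357476  -223.32292181   49.61413689] -43.54444000664074 93.5826842791241 43.71901289078234 [16.61783228 -2.74376853 -4.35856376]
```

servo_tool --deltas '[[[0,0,0],[0,0,0],0.5],[[0,0,0],[0,0,0],0.5],[[0,0,-0.1],[0,0,0],0.5],[[0,0,-0.2],[0,0,0],0.5],[[0,0,-0.2],[0,0,0],0.5],[[0,0,-0.2],[0,0,0],0.5],[[0,0,-0.2],[0,0,-0.08],0.5],[[0,0,-0.2],[0,0,-0.08],0.5]]'

```text
time_s: 25.75
eef_pos: [576.6, -222.0, 269.7]
ee_rot: [0.0, 0.861, 0.509, 0.0]
force: [-0.5, -0.6, -0.9]
grip_width: 0.501
grip_force: 0.0
```

servo_tool --deltas '[[[0,0,0],[0,0,-0.08],0.5],[[0,0,0],[0,0,-0.08],0.5],[[0,0,0],[0,0,-0.08],0.5],[[0,0,0],[0,0,-0.083],0.5],[[0.2,0,0],[0,0,0],0.5],[[0.2,0,0],[0,0,0],0.5],[[0.2,0,0],[0,0,0],0.5],[[0.2,0,0],[0,0,0],0.5]]'

```text
time_s: 26.55
eef_pos: [576.7, -60.7, 267.9]
ee_rot: [0.0, 0.708, 0.706, 0.0]
force: [0.9, 0.9, 0.5]
grip_width: 0.497
grip_force: 0.0
```

servo_tool --deltas '[[[0.2,0,0],[0,0,0],0.5],[[0.2,0,0],[0,0,0],0.5],[[0.2,0,0],[0,0,0],0.5],[[0.2,0,0],[0,0,0],0.5],[[0,0,0],[0,0,0],0.5],[[0,0,0],[0,0,0],0.5]]'

```text
time_s: 27.15
eef_pos: [577.1, 98.3, 267.7]
ee_rot: [0.0, 0.707, 0.707, -0.0]
force: [-0.9, -0.4, 0.5]
grip_width: 0.499
grip_force: 0.0
```

```bash
python3 - <<'E'
from h import *
s=telemetry.sense();print(s['eef_pos'],yaw(s))
g=optics.capture('wrist');cv2.imwrite('pics/w9.png',g);c=cam('wrist',s);np.save('s9.npy',s,allow_pickle=True)
E
```

```text
[577.05781608  98.32616369 267.69754525] 0.01667390327037699
```

View pics/w9.png

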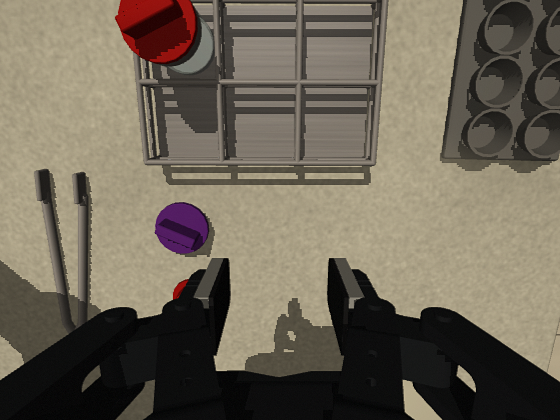

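The rack shows its wires at columns 147/227/300/373 on row 162 and its middle wire on row 83. The stock jar is in the far-left pocket, (165,35), and the other five pockets are empty.

```bash
python3 - <<'E'
from h import *
np.set_printoptions(precision=1,suppress=True)
s=np.load('s9.npy',allow_pickle=True).item();c=cam('wrist',s)
P=lambda *p:cast(c,p,45)[:2]
for p in((147,162),(227,162),(300,162),(373,162),(140,83),(220,83),(299,83),(378,83),(382,2),(299,2)): print(p,P(*p))
# refine: gray profiles along row 120 (verticals) and column 260,340 (horizontals)
g=cv2.cvtColor(cv2.imread('pics/w9.png'),cv2.COLOR_BGR2GRAY).astype(float)
def edges(a,o): d=np.abs(np.diff(cv2.GaussianBlur(a.reshape(1,-1),(0,0),1).ravel()));i=[k+o for k in range(1,len(d)-1) if d[k]>8 and d[k]>=d[k-1] and d[k]>d[k+1]];return i
print('row150',edges(g[146:154,120:400].mean(0),120));print('row95',edges(g[92:98,120:400].mean(0),120))
print('col260',edges(g[60:190,240:285].mean(1),60));print('col340',edges(g[60:190,315:360].mean(1),60));print('top',edges(g[0:20,315:360].mean(1),0))
k=cam('side');im=optics.capture('side');sc=optics.capture('scene');kk=cam('scene')
cv2.imwrite('pics/sd9.png',im)
for n,q,i in(('sd',k,im),('sc',kk,sc)):
    for st,ce in blobs(red(i)): 
        if st[1]>100: print(n,st,ce,'z105',cast(q,ce,108)[:2],'z20',cast(q,ce,20)[:2])
E
```

```text
(147, 162) [440.9 120.5]
(227, 162) [523.6 120.6]
(300, 162) [599.  120.6]
(373, 162) [674.4 120.6]
(140, 83) [441.7 197.3]
(220, 83) [519.7 197.3]
(299, 83) [596.8 197.3]
(378, 83) [673.7 197.3]
(382, 2) [672.1 267.5]
(299, 2) [595.6 267.5]
row150 [141, 145, 148, 151, 155, 158, 167, 221, 225, 235, 298, 304, 363, 365, 368, 371, 376]
row95 [136, 140, 143, 146, 150, 153, 162, 173, 216, 220, 225, 234, 295, 299, 375, 378, 381]
col260 [82, 87, 93, 100, 106, 113, 162, 167, 172, 178, 184]
col340 [83, 87, 93, 100, 106, 113, 163, 167, 172, 178, 184]
top [3, 14]
sd [199 114  22  20 267] [209.1 124.7] z105 [579.4 383.3] z20 [618.3 491.9]
sd [187 155  24  23 272] [198.1 168.4] z105 [478.6 230.7] z20 [507.7 324.3]
sd [237 259  20  17 258] [246.5 267.3] z105 [ 442.1 -113.9] z20 [467.5 -54.1]
sd [303 299  31  29 694] [318.3 312.5] z105 [ 516.  -287.4] z20 [ 548.7 -244.6]
sc [342 162  23  21 312] [352.9 174.1] z105 [490.5 236.6] z20 [345.5 269.5]
sc [137 172  25  23 359] [148.9 185.1] z105 [ 504.  -290.8] z20 [ 360.7 -324.7]
sc [410 184  26  20 390] [423.2 194.1] z105 [597.9 390.2] z20 [466.5 442.5]
sc [236 195  18  17 185] [244.5 203.6] z105 [606.8 -46.9] z20 [476.6 -50. ]
```

servo_tool --deltas '[[[-0.194,-0.032,0],[0,0,0],0.5],[[-0.194,-0.032,0],[0,0,0],0.5],[[-0.194,-0.032,0],[0,0,0],0.5],[[-0.194,-0.032,0],[0,0,0],0.5],[[-0.194,-0.032,0],[0,0,0],0.5],[[-0.194,-0.032,0],[0,0,0],0.5],[[-0.194,-0.032,0],[0,0,0],0.5],[[-0.194,-0.032,0],[0,0,0],0.5]]'

```text
time_s: 28.1
eef_pos: [524.8, -215.1, 267.5]
ee_rot: [0.0, 0.708, 0.706, -0.0]
force: [0.5, -0.1, -0.4]
grip_width: 0.499
grip_force: 0.0
```

servo_tool --deltas '[[[-0.194,-0.032,0],[0,0,0],0.5],[[-0.194,-0.032,0],[0,0,0],0.5],[[0,0,0],[0,0,0.09],0.5],[[0,0,0],[0,0,0.09],0.5],[[0,0,0],[0,0,0.09],0.5],[[0,0,0],[0,0,0.09],0.5],[[0,0,0],[0,0,0.09],0.5],[[0,0,0],[0,0,0.09],0.5]]'

```text
time_s: 28.9
eef_pos: [512.3, -291.1, 267.4]
ee_rot: [-0.0, 0.937, 0.35, -0.0]
force: [-0.2, -1.0, 0.4]
grip_width: 0.502
grip_force: 0.0
```

servo_tool --deltas '[[[0,0,0.05],[0,0,0.09],0.5],[[0,0,0.1],[0,0,0.09],0.5],[[0,0,0.1],[0,0,0.09],0.5],[[0,0,0.1],[0,0,0.09],0.5],[[0,0,0.1],[0,0,0.09],0.5],[[0,0,0],[0,0,0.09],0.5],[[0,0,0],[0,0,0.079],0.5],[[0,0,0],[0,0,0],0.5]]'

```text
time_s: 29.7
eef_pos: [512.4, -291.0, 177.3]
ee_rot: [-0.0, 0.992, -0.126, -0.0]
force: [0.5, 0.8, 0.4]
grip_width: 0.505
grip_force: 0.0
```

```bash
python3 - <<'E'
from h import *
s=telemetry.sense();print(s['eef_pos'],yaw(s),go(s,513.3,-289,119))
E
```

```text
[ 512.40931102 -290.98960004  177.30666479] -104.50855882500612 [np.float64(0.0018), np.float64(-0.0107), np.float64(0.2915)]
```

servo_tool --deltas '[[[0.002,-0.01,0.1],[0,0,0],0.5],[[0,0,0.1],[0,0,0],0.5],[[0,0,0.09],[0,0,0],0.5],[[0,0,0],[0,0,0],0.5],[[0,0,0],[0,0,0],0],[[0,0,0],[0,0,0],0],[[0,0,0],[0,0,0],0],[[0,0,0],[0,0,0],0]]' --squeeze 60

```text
time_s: 30.5
eef_pos: [514.3, -288.9, 120.7]
ee_rot: [0.001, 0.992, -0.125, 0.001]
force: [-1.4, -2.0, 6.0]
grip_width: 0.126
grip_force: 61.2
```

servo_tool --deltas '[[[0,0,0],[0,0,0],0],[[0,0,-0.02],[0,0,0],0],[[0,0,-0.05],[0,0,0],0],[[0,0,0],[0,0,0],0],[[0,0,0],[0,0,0],0]]'

```text
time_s: 31.0
eef_pos: [513.8, -288.2, 133.3]
ee_rot: [-0.0, 0.992, -0.125, -0.0]
force: [0.3, -0.1, -4.3]
grip_width: 0.125
grip_force: 59.9
```

```bash
python3 - <<'E'
from h import *
s=telemetry.sense();print(s['eef_pos'],yaw(s),s['force'])
E
```

```text
[ 513.83522689 -288.15688505  133.29459447] -104.35097643623945 [ 0.25464592 -0.07033658 -4.25984812]
```

servo_tool --deltas '[[[0,0,-0.1],[0,0,0],0],[[0,0,-0.15],[0,0,0],0],[[0,0,-0.15],[0,0,0],0],[[0,0,-0.05],[0,0,0],0],[[-0.015,-0.1,0],[0,0,0],0],[[-0.03,-0.19,0],[0,0,0],0],[[-0.03,-0.19,0],[0,0,0],0],[[-0.03,-0.19,0],[0,0,0],0]]'

```text
time_s: 31.8
eef_pos: [526.0, -150.7, 221.4]
ee_rot: [-0.001, 0.992, -0.125, -0.001]
force: [0.8, -0.7, -3.6]
grip_width: 0.122
grip_force: 59.9
```

servo_tool --deltas '[[[-0.03,-0.19,0],[0,0,0],0],[[-0.03,-0.19,0],[0,0,0],0],[[-0.03,-0.19,0],[0,0,0],0],[[-0.03,-0.19,0],[0,0,0],0],[[-0.03,-0.19,0],[0,0,0],0],[[-0.03,-0.19,0],[0,0,0],0],[[-0.03,-0.19,0],[0,0,0],0],[[-0.024,-0.15,0],[0,0,0],0]]'

```text
time_s: 32.6
eef_pos: [553.5, 148.0, 221.3]
ee_rot: [-0.0, 0.992, -0.124, -0.002]
force: [0.5, -0.6, -2.8]
grip_width: 0.12
grip_force: 59.9
```

servo_tool --deltas '[[[0,-0.067,0],[0,0,0],0],[[0,0,0],[0,0,0],0],[[0,0,0],[0,0,0],0]]'

```text
time_s: 32.9
eef_pos: [557.8, 157.4, 222.4]
ee_rot: [0.0, 0.992, -0.125, -0.001]
force: [0.4, -0.5, -2.9]
grip_width: 0.129
grip_force: 59.9
```

```bash
python3 - <<'E'
from h import *
s=telemetry.sense();print(s['eef_pos'],yaw(s),s['force'],s['joints'][5],go(s,558,158,111),s['grip_force'],s['grip_width'])
# where is the held jar: red disc in side/scene views
for n in('scene','side'):
    i=optics.capture(n);c=cam(n)
    for st,ce in blobs(red(i)):
        if st[1]>80: print(n,st,ce,cast(c,ce,s['eef_pos'][2]-14)[:2],'std',cast(c,ce,108)[:2])
    cv2.imwrite(f'pics/{n}10.png',i)
E
```

```text
[557.75660158 157.42961139 222.40520086] -104.36297517345423 [ 0.36627085 -0.53089098 -2.90322204] 1.894926165449169 [np.float64(0.0005), np.float64(-0.0031), np.float64(0.557)] 59.93742763996124 0.1287239263751923
scene [316 138  25  23 310] [328.12580645 152.00645161] [549.40696912 158.73970085] std [365.97155368 189.4089665 ]
scene [342 162  23  21 314] [352.86305732 174.09872611] [655.95374269 199.1139384 ] std [490.52427314 236.60627632]
scene [410 184  26  20 390] [423.17435897 194.06666667] [747.72625931 330.4766078 ] std [597.80594985 390.16867113]
scene [236 195  18  17 186] [244.5483871  203.56989247] [755.32521469 -43.39711637] std [606.68909595 -46.88810231]
side [199 114  22  20 265] [209.00754717 124.72830189] [534.79461086 259.52063549] std [579.21638443 383.46221227]
side [223 131  26  22 308] [234.98051948 143.56493506] [558.65101854 160.56106023] std [606.08127384 272.0230517 ]
side [187 155  24  23 272] [198.03308824 168.42647059] [445.41112934 123.92350552] std [478.5609388  230.76521152]
side [237 259  20  17 257] [246.44747082 267.27237354] [ 412.95852989 -182.18553707] std [ 442.01580982 -113.94660293]
```

servo_tool --deltas '[[[0,-0.003,0.1],[0,0,0],0],[[0,0,0.1],[0,0,0],0],[[0,0,0.1],[0,0,0],0],[[0,0,0.05],[0,0,0],0],[[0,0,0.05],[0,0,0],0],[[0,0,0],[0,0,0],0]]'

```text
time_s: 33.6
eef_pos: [558.0, 158.3, 142.4]
ee_rot: [0.0, 0.992, -0.125, -0.001]
force: [-0.9, -0.9, -3.2]
grip_width: 0.124
grip_force: 59.9
```

servo_tool --deltas '[[[0,0,0.03],[0,0,0],0],[[0,0,0.03],[0,0,0],0],[[0,0,0.03],[0,0,0],0],[[0,0,0],[0,0,0],0]]'

```text
time_s: 34.0
eef_pos: [557.9, 158.7, 124.4]
ee_rot: [0.0, 0.992, -0.125, -0.001]
force: [0.5, -0.3, -2.5]
grip_width: 0.125
grip_force: 59.9
```

servo_tool --deltas '[[[0,0,0.025],[0,0,0],0],[[0,0,0.025],[0,0,0],0],[[0,0,0.01],[0,0,0],0],[[0,0,0],[0,0,0],0]]'

```text
time_s: 34.4
eef_pos: [558.1, 158.7, 112.9]
ee_rot: [0.0, 0.992, -0.125, -0.0]
force: [0.5, 0.6, -3.3]
grip_width: 0.123
grip_force: 59.9
```

servo_tool --deltas '[[[0,0,0.008],[0,0,0],0],[[0,0,0],[0,0,0],0]]'

```text
time_s: 34.6
eef_pos: [558.3, 158.7, 111.6]
ee_rot: [0.0, 0.992, -0.125, -0.0]
force: [-0.5, 0.5, -2.6]
grip_width: 0.128
grip_force: 59.9
```

servo_tool --deltas '[[[0,0,0.008],[0,0,0],0],[[0,0,0.004],[0,0,0],0],[[0,0,0],[0,0,0],0]]'

```text
time_s: 34.9
eef_pos: [558.4, 158.7, 109.5]
ee_rot: [-0.0, 0.992, -0.125, 0.0]
force: [0.7, -0.2, -1.1]
grip_width: 0.127
grip_force: 60.1
```

servo_tool --deltas '[[[0,0,0.006],[0,0,0],0],[[0,0,0],[0,0,0],0]]'

```text
time_s: 35.1
eef_pos: [558.6, 158.7, 108.6]
ee_rot: [-0.0, 0.992, -0.125, 0.001]
force: [-0.1, -0.5, 4.4]
grip_width: 0.129
grip_force: 60.9
```

servo_tool --deltas '[[[0,0,0],[0,0,0],0.5],[[0,0,0],[0,0,0],0.5],[[0,0,0],[0,0,0],0.5],[[0,0,-0.1],[0,0,0],0.5],[[0,0,-0.2],[0,0,0],0.5],[[0,0,-0.2],[0,0,0],0.5],[[0,0,-0.2],[0,0,0],0.5]]'

```text
time_s: 35.8
eef_pos: [558.0, 158.7, 249.6]
ee_rot: [0.0, 0.992, -0.125, -0.0]
force: [0.3, 0.2, -0.2]
grip_width: 0.5
grip_force: 0.0
```

servo_tool --deltas '[[[-0.07,-0.163,0],[0,0,0],0.5],[[-0.07,-0.163,0],[0,0,0],0.5],[[-0.07,-0.163,0],[0,0,0],0.5],[[-0.07,-0.163,0],[0,0,0],0.5],[[-0.07,-0.163,0],[0,0,0],0.5],[[-0.07,-0.163,0],[0,0,0],0.5],[[-0.07,-0.163,0],[0,0,0],0.5],[[0,0,0],[0,0,0],0.5]]'

```text
time_s: 36.6
eef_pos: [518.3, 407.6, 247.3]
ee_rot: [-0.0, 0.992, -0.123, -0.0]
force: [0.1, -0.8, -0.2]
grip_width: 0.497
grip_force: 0.0
```

servo_tool --deltas '[[[0,0,0],[0,0,0],0.5],[[0,0,0],[0,0,0],0.5]]'

```text
time_s: 36.8
eef_pos: [520.2, 403.2, 248.0]
ee_rot: [0.0, 0.992, -0.125, -0.0]
force: [-0.6, -0.7, 0.5]
grip_width: 0.498
grip_force: 0.0
```

```bash
python3 - <<'E'
from h import *
np.set_printoptions(precision=1,suppress=True)
s=telemetry.sense();print(s['eef_pos'],yaw(s))
g=optics.capture('wrist');cv2.imwrite('pics/w11.png',g);c=cam('wrist',s);np.save('s11.npy',s,allow_pickle=True)
for st,ce in blobs(red(g),200): print(st,ce,cast(c,ce,98)[:2])
b=max(blobs(red(g),200),key=lambda q:q[0][4])[0];x,y,w,h,_=b
hsv=cv2.cvtColor(g,cv2.COLOR_BGR2HSV)
v=hsv[y:y+h,x:x+w,2];m=red(g)[y:y+h,x:x+w]
print(np.percentile(v[m>0],[2,10,25,50,75,90,98]))
for r in range(0,h,max(1,h//32)): print(' '.join(f'{int(v[r,k]):3d}' if m[r,k] else '  .' for k in range(0,w,max(1,w//32))))
E
```

```text
[520.2 403.2 248. ] -104.4074530452353
[ 532   41   28   79 1594] [548.1  81.7] [558.6 175.2]
[ 231   82   77   79 4704] [269. 121.] [584.2 393.8]
[ 439  160   79   73 4509] [478.4 197. ] [479.5 237.3]
[ 84. 115. 164. 165. 166. 167. 169.]
  .   .   .   .   .   .   .   .   .   .   .   .   .   .   .   .   .   .  98 120  93 107   .   .   .   .   .   .   .   .   .   .   .   .   .   .   .   .   .
  .   .   .   .   .   .   .   .   .   .   .   .   . 148 154 158 167 167 166 165 166 167 164 154 150 112   .   .   .   .   .   .   .   .   .   .   .   .   .
  .   .   .   .   .   .   .   .   .   .   . 115 165 165 164 165 165 164 164 164 165 165 165 165 165 167 159 112   .   .   .   .   .   .   .   .   .   .   .
  .   .   .   .   .   .   .   .   . 122 160 166 165 165 165 166 165 164 165 164 165 163 164 163 165 164 165 166 153 100   .   .   .   .   .   .   .   .   .
  .   .   .   .   .   .   .   . 161 165 166 165 166 166 164 166 166 165 166 165 165 163 164 163 165 163 164 164 164 167 146   .   .   .   .   .   .   .   .
  .   .   .   .   .   .   . 162 166 165 165 166 165 165 165 165 167 165 165 166 1
[... 4678 characters left out ...]
 165 166 164 165 163 165 164 164 163 163 162   .   .   .   .   .   .   .   .
  .   .   .   .   .   .   .   .   . 152 171 168 167 167 167 167 165 166 166 166 167 167 165 164 165 164 165 165 166 142   .   .   .   .   .   .   .   .   .
  .   .   .   .   .   .   .   .   .   .   . 165 169 167 167 167 166 166 165 166 166 166 165 165 165 165 165 146   .   .   .   .   .   .   .   .   .   .   .
  .   .   .   .   .   .   .   .   .   .   .   .   . 163 170 169 168 167 166 166 167 166 167 167 169 152   .   .   .   .   .   .   .   .   .   .   .   .   .
  .   .   .   .   .   .   .   .   .   .   .   .   .   .   .   .   .   . 146 155 160 132   .   .   .   .   .   .   .   .   .   .   .   .   .   .   .   .   .
```

```bash
python3 - <<'E'
from h import *
np.set_printoptions(precision=1,suppress=True)
s=np.load('s11.npy',allow_pickle=True).item();c=cam('wrist',s)
P=lambda a,b,z=126:cast(c,(231.5+2*a,82.5+2*b),z)[:2]
q=[P(4,21),P(7,28.5),P(33,20),P(31,13)];ang=lambda a,b:np.degrees(np.arctan2(*(b-a)[::-1]))
print(np.mean(q,0),'len',np.linalg.norm(q[1]-q[2]),np.linalg.norm(q[0]-q[1]),'ang',ang(P(8,28),P(32,20)),ang(P(6,20),P(28,13)))
L,R,T,B=P(-.3,20,98),P(38.5,20,98),P(19.5,0,98),P(19.5,39.5,98);print('disc',(L+R)/2,(T+B)/2,np.linalg.norm(R-L),np.linalg.norm(T-B))
print(telemetry.sense()['joints'])
E
```

```text
[582.4 393.6] len 39.931481485164205 11.443574663572635 ang -86.47366277965217 -87.43522476303457
disc [582.9 393.5] [582.3 393. ] 62.31724528717026 61.391235327686005
[ 0.5  0.6  1.  -0.   1.5  2.3]
```

servo_tool --deltas '[[[0,0,0],[0,0,-0.0852],0.5],[[0,0,0],[0,0,-0.0852],0.5],[[0,0,0],[0,0,-0.0852],0.5],[[0,0,0],[0,0,-0.0852],0.5],[[0,0,0],[0,0,-0.0852],0.5],[[0,0,0],[0,0,-0.0852],0.5],[[0,0,0],[0,0,-0.0852],0.5],[[0,0,0],[0,0,-0.0852],0.5]]'

```text
time_s: 37.65
eef_pos: [520.4, 403.0, 248.3]
ee_rot: [0.0, 0.916, 0.4, 0.0]
force: [-0.7, -0.1, -0.2]
grip_width: 0.5
grip_force: 0.0
```

servo_tool --deltas '[[[0,0,0],[0,0,-0.0852],0.5],[[0,0,0],[0,0,-0.0852],0.5],[[0,0,0],[0,0,-0.0852],0.5],[[0,0,0],[0,0,-0.0852],0.5],[[0,0,0],[0,0,-0.0852],0.5],[[0,0,0],[0,0,-0.0852],0.5],[[-0.03,0.15,0],[0,0,0],0.5],[[-0.03,0.15,0],[0,0,0],0.5]]'

```text
time_s: 38.45
eef_pos: [581.3, 394.3, 249.0]
ee_rot: [0.0, 0.688, 0.725, 0.0]
force: [0.2, -0.7, 1.3]
grip_width: 0.502
grip_force: 0.0
```

servo_tool --deltas '[[[0,0,0.15],[0,0,0],0.5],[[0,0,0.15],[0,0,0],0.5],[[0,0,0.15],[0,0,0],0.5],[[0,0,0],[0,0,0],0.5],[[0,0,0],[0,0,0],0.5]]'

```text
time_s: 38.95
eef_pos: [581.0, 394.6, 159.3]
ee_rot: [0.0, 0.689, 0.725, 0.0]
force: [-0.3, 0.9, -0.1]
grip_width: 0.504
grip_force: 0.0
```

```bash
python3 - <<'E'
from h import *
s=telemetry.sense();print(s['eef_pos'],yaw(s),go(s,582.6,393.5,102.8))
E
```

```text
[580.99228566 394.63857068 159.25327144] 2.9432841944338186 [np.float64(-0.0061), np.float64(0.0077), np.float64(0.2823)]
```

servo_tool --deltas '[[[-0.006,0.008,0.1],[0,0,0],0.5],[[0,0,0.1],[0,0,0],0.5],[[0,0,0.08],[0,0,0],0.5],[[0,0,0],[0,0,0],0.5],[[0,0,0],[0,0,0],0],[[0,0,0],[0,0,0],0],[[0,0,0],[0,0,0],0],[[0,0,0],[0,0,0],0]]'

```text
time_s: 39.75
eef_pos: [583.2, 394.4, 104.4]
ee_rot: [0.001, 0.688, 0.725, 0.002]
force: [1.7, -0.8, 6.7]
grip_width: 0.125
grip_force: 61.7
```

servo_tool --deltas '[[[0,0,0],[0,0,0],0],[[0,0,-0.05],[0,0,0],0],[[0,0,-0.15],[0,0,0],0],[[0,0,-0.2],[0,0,0],0],[[0,0,-0.2],[0,0,0],0],[[0,0,0],[0,0,0],0],[[0,0,0],[0,0,0],0]]'

```text
time_s: 40.45
eef_pos: [581.9, 394.1, 222.5]
ee_rot: [0.0, 0.688, 0.725, 0.0]
force: [-1.3, 0.8, -4.5]
grip_width: 0.125
grip_force: 60.3
```

```bash
python3 - <<'E'
from h import *
s=telemetry.sense();print(s['eef_pos'],yaw(s),s['force'],s['grip_width'],go(s,636,236))
for n in('scene','side'):
    i=optics.capture(n);c=cam(n)
    for st,ce in blobs(red(i)):
        if st[1]>80: print(n,st,ce,'held',cast(c,ce,s['eef_pos'][2]+2)[:2],'std',cast(c,ce,110)[:2])
E
```

```text
[581.9410669  394.1302049  222.49233209] 3.002812438503756 [-1.29911368  0.81850691 -4.50310636] 0.12535210519209042 [np.float64(-0.8037), np.float64(0.2285), 0.0]
scene [417 141  26  21 309] [429.36893204 153.08090615] held [602.87465129 385.30854742] std [398.47170331 466.13043439]
scene [342 162  23  21 314] [352.86305732 174.09872611] held [682.45919822 193.10683762] std [493.8195102  235.85945568]
scene [316 179  23  22 308] [327.05844156 192.39935065] held [750.76750104 127.25114295] std [575.65759457 156.95976598]
scene [236 195  17  17 192] [244.265625   203.44270833] held [778.64255425 -43.40092301] std [609.05384163 -47.49324479]
side [187 155  24  23 268] [198.03731343 168.41791045] held [440.119543   106.82654028] std [477.92326165 228.66158336]
side [227 165  24  21 362] [238.12430939 175.55801105] held [507.93003707  40.24969057] std [555.68607579 152.31347145]
side [237 259  20  17 258] [246.45348837 267.28682171] held [ 408.2972864 -193.1546211] std [ 441.43055858 -115.34681263]
```

servo_tool --deltas '[[[-0.13,0.038,0],[0,0,0],0],[[-0.134,0.038,0],[0,0,0],0],[[-0.134,0.038,0],[0,0,0],0],[[-0.134,0.038,0],[0,0,0],0],[[-0.134,0.038,0],[0,0,0],0],[[-0.134,0.038,0],[0,0,0],0],[[0,0,0],[0,0,0],0],[[0,0,0],[0,0,0],0]]'

```text
time_s: 41.35
eef_pos: [635.7, 236.4, 220.6]
ee_rot: [-0.001, 0.689, 0.725, -0.001]
force: [0.8, 0.3, -2.1]
grip_width: 0.126
grip_force: 60.3
```

```bash
python3 - <<'E'
from h import *
s=telemetry.sense();print(s['eef_pos'],go(s,636,236,113))
E
```

```text
[635.66279926 236.4069712  220.61658437] [np.float64(-0.0021), np.float64(0.0016), np.float64(0.5381)]
```

servo_tool --deltas '[[[-0.002,0.002,0.1],[0,0,0],0],[[0,0,0.1],[0,0,0],0],[[0,0,0.1],[0,0,0],0],[[0,0,0.05],[0,0,0],0],[[0,0,0.05],[0,0,0],0],[[0,0,0],[0,0,0],0]]'

```text
time_s: 41.95
eef_pos: [635.8, 236.7, 140.8]
ee_rot: [-0.001, 0.688, 0.726, -0.001]
force: [0.9, -1.1, -2.8]
grip_width: 0.126
grip_force: 60.3
```

servo_tool --deltas '[[[0,0,0.03],[0,0,0],0],[[0,0,0.03],[0,0,0],0],[[0,0,0.03],[0,0,0],0],[[0,0,0.03],[0,0,0],0],[[0,0,0.01],[0,0,0],0],[[0,0,0],[0,0,0],0]]'

```text
time_s: 42.55
eef_pos: [636.3, 236.3, 115.7]
ee_rot: [-0.0, 0.688, 0.725, -0.0]
force: [0.2, -0.7, -2.8]
grip_width: 0.13
grip_force: 60.3
```

servo_tool --deltas '[[[0,0,0.015],[0,0,0],0],[[0,0,0.012],[0,0,0],0],[[0,0,0.008],[0,0,0],0],[[0,0,0],[0,0,0],0]]'

```text
time_s: 42.95
eef_pos: [636.3, 236.3, 108.8]
ee_rot: [-0.0, 0.688, 0.725, -0.0]
force: [0.1, 0.6, -2.8]
grip_width: 0.124
grip_force: 60.3
```

servo_tool --deltas '[[[0,0,0.005],[0,0,0],0],[[0,0,0.004],[0,0,0],0],[[0,0,0],[0,0,0],0]]'

```text
time_s: 43.25
eef_pos: [636.8, 236.3, 108.4]
ee_rot: [0.0, 0.688, 0.725, 0.001]
force: [-1.7, -1.1, 5.0]
grip_width: 0.128
grip_force: 61.4
```

Seated at the height I predicted. I release and retreat, then check by measurement.

servo_tool --deltas '[[[0,0,0],[0,0,0],0.5],[[0,0,0],[0,0,0],0.5],[[0,0,0],[0,0,0],0.5],[[0,0,-0.1],[0,0,0],0.5],[[0,0,-0.2],[0,0,0],0.5],[[0,0,-0.2],[0,0,0],0.5],[[0,0,-0.2],[0,0,0],0.5],[[0,0,-0.1],[0,0,0],0.5]]'

```text
time_s: 44.05
eef_pos: [637.0, 236.5, 271.5]
ee_rot: [0.002, 0.688, 0.725, 0.002]
force: [-0.0, -0.8, 0.6]
grip_width: 0.501
grip_force: 0.0
```

servo_tool --deltas '[[[-0.2,0,0],[0,0,0],0.5],[[-0.2,0,0],[0,0,0],0.5],[[-0.2,0,0],[0,0,0],0.5],[[-0.2,0,0],[0,0,0],0.5],[[-0.2,0,0],[0,0,0],0.5],[[0,0,0],[0,0,0],0.5],[[0,0,0],[0,0,0],0.5]]'

```text
time_s: 44.75
eef_pos: [646.9, 36.1, 267.2]
ee_rot: [-0.0, 0.689, 0.725, 0.0]
force: [0.6, 0.7, -0.5]
grip_width: 0.501
grip_force: 0.0
```

```bash
python3 - <<'E'
from h import *
np.set_printoptions(precision=1,suppress=True)
s=telemetry.sense();print(s['eef_pos'],s['force'])
for n in('scene','side','wrist'):
    i=optics.capture(n);c=cam(n,s);cv2.imwrite(f'pics/{n}12.png',i)
    for st,ce in blobs(red(i),60):
        if n=='wrist' or st[1]>80: print(n,st,ce,'rack',cast(c,ce,110)[:2])
# post positions (dark tops) against the ring at 0, from side view
k=cam('side');g=cv2.cvtColor(cv2.imread('pics/side12.png'),6);g0=cv2.cvtColor(cv2.imread('pics/side0.png'),6)
for a in(40.2,160.2,280.2,42,162,282,94.8,-25.2):
    X=[513+92*np.cos(np.radians(a)),-288+92*np.sin(np.radians(a)),50];u=proj(k,X).astype(int);print(a,u,g[u[1]-2:u[1]+3,u[0]-1:u[0]+2].mean(),g0[u[1]-2:u[1]+3,u[0]-1:u[0]+2].mean())
d=cv2.absdiff(g[285:395,255:380],g0[285:395,255:380]);print('chuck diff px',(d>40).sum())
E
```

```text
[646.9  36.1 267.2] [ 0.6  0.7 -0.5]
scene [342 162  23  21 313] [352.9 174.1] rack [493.9 235.9]
scene [315 179  25  22 334] [327.1 192. ] rack [573.9 157.3]
scene [236 195  18  17 186] [244.5 203.6] rack [609.6 -46.8]
scene [351 198  26  21 419] [363.8 207.8] rack [648.5 233.6]
side [241 137  22  22 300] [251.1 148.8] rack [633.1 228.5]
side [187 155  24  23 279] [198.1 168.5] rack [477.9 228.4]
side [227 165  24  21 373] [238.1 175.6] rack [555.7 152.3]
side [237 259  20  17 260] [246.6 267.3] rack [ 441.6 -115.5]
wrist [ 135    0   80   82 4719] [174.6  38.5] rack [559.8 157.7]
wrist [105 225  40  39 951] [125.3 243. ] rack [510.6 -13.3]
40.2 [328 293] 7.266666666666667 6.133333333333334
160.2 [272 334] 9.866666666666667 10.0
280.2 [347 359] 10.6 14.466666666666667
42 [326 292] 8.933333333333334 37.333333333333336
162 [273 336] 10.933333333333334 8.933333333333334
282 [348 358] 12.733333333333333 17.0
94.8 [290 297] 170.4 92.2
-25.2 [359 324] 33.93333333333333 32.4
chuck diff px 2497
```

```bash
python3 -c "
from rig import ctrl
print(ctrl.finish_job())"
```

```text
the job is handed in; nothing more can be done
None
```

Job handed in at about 45 s: the lid is seated and twisted a quarter turn on the jar, the chuck ring is back at its open stop, and the lidded jar and the one spare each stand in their own rack pocket. The lid carried the jar when lifted, and final position checks were by camera measurement.

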